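Wedge a tube offcut tight in a welding fixture

ROBOT

A 7-joint arm with a two-finger parallel gripper is mounted at the origin on a cart in front of the work surface, level with it; the furniture and walls round the work are solid. World frame = base frame: x ahead of the robot, y to its left, z up, the work surface at z = 0. Lengths are in mm, angles in rad, forces in N, time in s.
With the tool pointing down it reaches from about 400 to 850 mm from the base axis. Payload 4.5 kg.
Tool frame: the origin (TCP) lies midway between the tips of the shut fingers; the grasp point (between the pads) lies 19 mm behind it; z points along the fingers, y is the direction in which the jaws open and shut (so a half turn about z gives the same grasp; the last joint's range is limited). The gripper opens to 88 mm and grips with 3 to 60 N. Pads are 18 mm wide; open, the fingers measure 123 mm over their backs; the gripper's body (75 mm by 187 mm) begins 45 mm behind the grasp point.
Start: joints at [-1.246, 0.689, -0.195, 1.565, 0.157, 0.902, -0.215], TCP at [179.179, 598.789, 238.743] pointing down, gripper open.
Joint ranges: [-3.01, 3.01], [-0.46, 2.08], [-1.47, 1.51], [0.13, 2.56], [-1, 4.14], [0.04, 2.09], [-2.66, 2.66]. Speed limits (rad/s): [2.57, 2.57, 3.14, 3.14, 3.14, 3.14, 3.14].

INTERFACE

Orientations are given as a 3x3 rotation matrix whose columns are the frame's x, y, z axes.
In Python, from cell import bot gives the robot as it stands.
- The arm moves only by the tool apply_moves, never from a script. Its argument "targets" is a list that holds one entry, the list of rows, each a list of 5 numbers: the shift along the tool's x, y, z in mm, then the turn about the tool's z in rad, then the opening, from 0 (shut) to 1 (fully open). A call has 1 to 12 rows; each row is the pose to reach, as a shift and turn from the pose commanded when the call began, along the tool's axes at that moment; what a row does not reach only later rows make up. A row lasts 1/12 s, in which the tool goes at most 41.7 mm and 7.16 degrees, less where a joint would pass 70% of its speed; a pose out of reach is approached as far as the arm can. A call with a gripper value outside its range is refused whole. The fingers move at their own pace and stop on an object; "squeeze" is the grip in N (left out, the last holds). Time passes only in rows, so rows that repeat a pose let the fingers close. It gives the time, the measured TCP pose, the force and the opening at its end, in the units of the state.
- bot.state(): the state, without advancing time (a new reading comes with each control period).
- bot.read_camera(name): name is "scene" or "top" or "wrist"; returns a dict with "image" (420x560x3 uint8, red, green, blue), "intrinsics" (3x3 intrinsics, pixels), "R" (3x3) and "t" (3): a world point X has camera coordinates R X + t; the wrist camera has in their place "hand_eye" (4x4, takes a point from camera to tool coordinates, whose origin is the TCP and whose axes are the flange's). Camera axes: x right, y down, z forward; pixel columns grow to the right and rows downward; lengths in mm; the calibration is good to about 2 mm. A picture is of the moment at which its call begins: read the wrist's pose just before it. There is no depth.
- bot.close_job(): hands the job in, once; it reports no verdict.
Trained networks look in the newest picture that a camera, given by its name, has taken for a name from the list of things; names that differ only in an ending like _2 or _b are one class to them, and where a whole thing is asked for, a point or a joint stands for the part that bears it (a point fixed in the world has none). Each returns a list of dicts, best first, with "conf" (0 to 1); they miss things now and then, are a little off and sometimes report something else, mostly with a low value. They report only what shows in the picture. A call takes as long as a camera call. They do not tell look-alikes from the thing itself.
- bot.search_frame(camera, query): "at" ([x, y, z] in mm, in the coordinates of the camera as it stood for that picture, good to about 4 mm: the middle of the surface that is visible of it).
The state is a dict: "time": time; "joints": joint angles; "dq": joint speeds; "tau": joint torques, N m; "position": TCP position; "tool_rot": TCP orientation; "force": force on the tool from outside, world axes, zero at the start; "wrist_torque": the same for the moment, N m; "gripper_width": opening from 0.0 (shut) to 1.0 (fully open).
Only numpy, scipy, OpenCV 4.12 (cv2) and the standard library are available. Lean on these libraries where they do the work, as an engineer would, in place of code of your own. Each camera call takes 0.05 s, during which the arm holds its last target.

TASK

Lay the square tube offcut in the nest of the wedge fixture, flat on its deck between the stop rail and the sliding jaw. Then take the steel wedge out of its wooden block, stand it thin end down in the gap between the jaw and the slanted rear block, and tap or press it down firmly until the jaw clamps the tube tight. Let go, and leave the loose piece of angle iron beside the tube where it stands.

Things in the scene. Friction and masses are not known exactly. Their poses are not given: they have to be found in the camera images.
- fixture: Fixed steel wedge fixture, 104 x 167 mm, 77 mm high; origin on the table, z up; x runs along the nest (as the tube must lie), y is the clamping direction. Along y in mm: stop rail 52 to 72, nest 0 to 52 (jaw fully back), sliding jaw -30 to 0, wedge gap, fixed rear block with a slanted face. Deck under the nest: y 16 to 72, x -50 to 50, z = 65. Rail, jaw and rear block end at z = 77.
- nest (a point): Point on the deck (z = 65 mm) in the middle of the open nest (fixture y = 26 mm); axes as the fixture's. The nest is 50 to 52 mm wide across y at the start, for the tube's 40. The tube's middle belongs within 20 mm of it along x. Rail and jaw hold only the lowest 12 mm of the tube: fingers on its sides must end less than 28 mm below its top.
- jaw: Sliding jaw, 70 (x) x 30 (y) x 65 mm; origin 12 mm above the table, in the plane of its front (tube side, +y) face. It slides only along the fixture's y against about 6 N of friction and stays where it is left. Starts 0 to 2 mm forward of fully back (fixture y = 0); when 12 mm forward it clamps the tube against the stop rail.
- slot (a point): Point in the mouth of the wedge gap where the wedge's origin should enter, going straight down (fixture y = -39, z = 77 mm); axes as the fixture's. The mouth is 20 to 22 mm wide along y, 70 long along x: at +y the jaw's upright rear face, 9 to 11 mm from here; at -y the rear block, 11 mm from here, sloping 3 in 10 so that the gap narrows downward. Open at the bottom.
- wedge: Loose steel wedge with a block head, 114 mm long, 0.3 kg, thin end down in the wooden block. Origin: middle of the thin end; z up to the head. Blade 40 (x) x 80 mm long: +y face upright at y = 6.5, -y face sloping 3 in 10, so 13 mm thick at the thin end (last 5 stepped in to 7) and 37 under the head. It goes in the gap with its axes along the fixture's, within 20 mm of the gap's middle.
- wedge_head (a point): Middle of the top of the wedge's head (wedge x = 0, y = -12, z = 114 mm). The head is 66 (x) x 40 (y) x 34 mm. It enters freely about 15 to 25 mm and topples if let go much sooner; 4 to 10 N then drive it on, moving the jaw, until it stops dead with the tube clamped, about 63 mm below the mouth (this point about 128 mm above the table). Push on to 15 to 20 N to make it tight; it holds itself.
- holder: Fixed upright wooden block, 90 (x) x 84 (y) x 86 mm, origin under its centre, with a hole in which the wedge's blade hangs loosely, axes alike; the underside of the wedge's head rests on its top, 86 mm above the table. Lift the wedge 80 mm to clear it.
- tube: Loose offcut of square steel tube, dark grey, 40 x 85 x 40 mm, about 0.3 kg, lying on the table. Origin at the middle of its underside, length along its y axis, z up.
- tube_center (a point): Middle of the tube, 20 mm above its origin; axes as the tube's.
- angle: Bystander: loose piece of angle iron (an L of 5 mm plates, 90 x 50 x 70 mm high) standing on the table about 0.16 m from the tube, nearer or farther; origin at the middle of its underside, z up. To be left alone.
There are look-alikes about, which are no part of the job. What is shaped like the tube but blue or pink is not meant.

How it is judged:
By the outcome, as a careful person would: the job done as asked, in the order asked, and still so for the second after the job is handed in, with the robot touching nothing.
It also fails if it takes over 58 s, if anything falls off the work surface, if the arm or the gripper's body presses on something with over 40 N, if the wrist force passes 120 N, or if a joint passes its speed limit or range.

## Working session

There is one attempt and no reset: what is moved stays moved. The work goes in short steps, Python scripts to look and compute and a tool call to move; the robot and the scene stay as the last step left them, time stands still between calls to the robot, and variables do not carry over. Pictures are saved under pics/ and viewed, and the job is handed in when it is done.

Besides the shell and the picture viewer there is one more tool, called after "Request:" by a JSON object that holds its "method" and its "body", one argument or row to a line. apply_moves: Moves the arm, as the interface text tells. Its arguments: {"type":"object","properties":{"targets":{"type":"array","items":{"type":"array","items":{"type":"array","items":{"type":"number"}}}},"squeeze":{"type":"number"}},"required":["targets"]}

```bash
ls; mkdir -p pics
python3 - <<'E'
from cell import bot
import cv2,numpy as np
s=bot.state()
print({k:np.round(v,3).tolist() for k,v in s.items()})
for c in ["scene","top","wrist"]:
    r=bot.read_camera(c)
    cv2.imwrite(f"pics/{c}0.png",r["image"][:,:,::-1])
    print(c,{k:np.round(v,3).tolist() for k,v in r.items() if k!="image"})
    for q in ["fixture","jaw","wedge","wedge_head","holder","tube","angle","nest","slot"]:
        try:
            o=bot.search_frame(c,q)
        except Exception as e: print(q,e); continue
        for d in o:
            if "R" in r:
                w=np.array(r["R"]).T@(np.array(d["at"])-r["t"])
            else:
                h=np.array(r["hand_eye"]); p=h[:3,:3]@d["at"]+h[:3,3]
                w=np.array(s["tool_rot"])@p+s["position"]
            print(c,q,round(d["conf"],2),np.round(w,1))
print(bot.state()["time"])
E
```

```text
pics
{'time': 0.0, 'joints': [-1.246, 0.69, -0.195, 1.566, 0.157, 0.903, -0.215], 'dq': [-0.001, -0.0, -0.001, -0.001, -0.001, 0.0, -0.001], 'tau': [0.0, -52.757, -1.267, -15.343, -0.053, 0.006, 0.0], 'position': [179.07, 598.124, 237.922], 'tool_rot': [[-0.958, 0.287, -0.0], [0.287, 0.958, -0.002], [-0.0, -0.002, -1.0]], 'force': [-0.049, -0.404, 0.323], 'wrist_torque': [-0.002, -0.013, 0.018], 'gripper_width': 1.0}
scene {'intrinsics': [[533.103, 0.0, 281.796], [0.0, 533.103, 207.498], [0.0, 0.0, 1.0]], 'R': [[0.845, -0.534, 0.01], [-0.217, -0.36, -0.907], [0.488, 0.765, -0.421]], 't': [-370.936, 261.746, 866.042]}
scene fixture 0.9 [488.  118.3  49.8]
scene jaw 0.93 [498.1 130.   70.3]
scene wedge 0.86 [500.7 360.2 107.4]
scene wedge_head 0.77 [498.9 363.2 110.3]
scene holder 0.91 [484.  345.5  50. ]
scene tube 0.8 [466.1 -79.2  28.5]
scene tube 0.75 [365.4  44.1  41.7]
scene tube 0.6 [ 491.9 -196.9   33.6]
scene tube 0.19 [486.2 346.5  50.7]
scene angle 0.89 [628.6 -51.1  18.7]
scene angle 0.4 [459.1 -81.7  27.6]
scene nest 0.83 [489.  122.5  49.8]
scene nest 0.23 [460.8 -79.6  3
[... 188 characters left out ...]
3, -0.001, -0.992]], 't': [116.937, 506.731, 1410.01]}
top fixture 0.7 [502.3 146.   70.4]
top jaw 0.71 [506.4 136.4  84.6]
top wedge 0.95 [509.3 380.4 119.9]
top wedge_head 0.65 [508.4 379.5 118.4]
top wedge_head 0.38 [509.2 141.2  78.1]
top holder 0.79 [497.2 360.4  84.4]
top tube 0.88 [468.  -67.8  41.4]
top tube 0.63 [368.7  50.4  35.6]
top tube 0.58 [ 496.2 -186.4   40.6]
top angle 0.62 [627.1 -63.9   5. ]
top nest 0.96 [509.5 153.   66.9]
top slot 0.98 [501.9 153.   64.9]
wrist {'intrinsics': [[315.993, 0.0, 278.207], [0.0, 315.993, 212.535], [0.0, 0.0, 1.0]], 'hand_eye': [[0.0, -0.966, -0.259, 66.895], [1.0, 0.0, 0.0, 0.828], [-0.0, -0.259, 0.966, -146.064], [0.0, 0.0, 0.0, 1.0]]}
1.5
```

View pics/scene0.png

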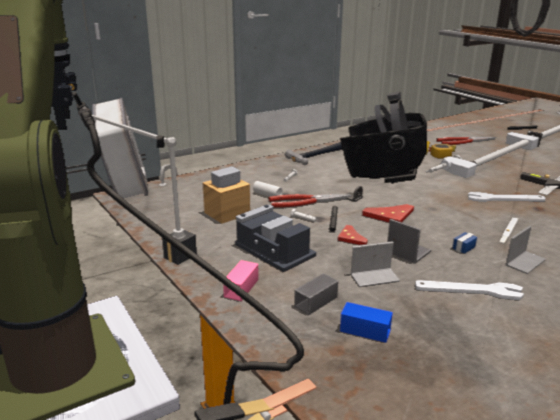

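View pics/top0.png

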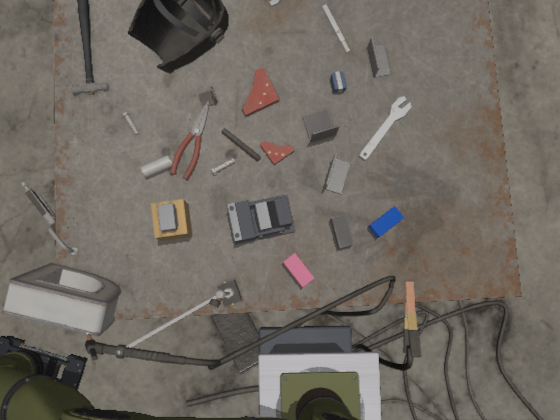

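View pics/wrist0.png

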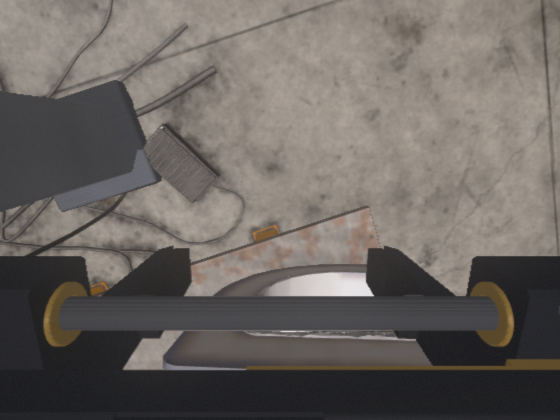

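Run:
```python
import cv2
a=cv2.imread("pics/top0.png"); b=cv2.imread("pics/scene0.png")
cv2.imwrite("pics/topz.png",cv2.resize(a[180:300,140:360],None,fx=3.6,fy=3.6,interpolation=cv2.INTER_CUBIC))
cv2.imwrite("pics/scz.png",cv2.resize(b[130:350,150:410],None,fx=2.7,fy=2.7,interpolation=cv2.INTER_CUBIC))
```

```text
(no output)
```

View pics/topz.png

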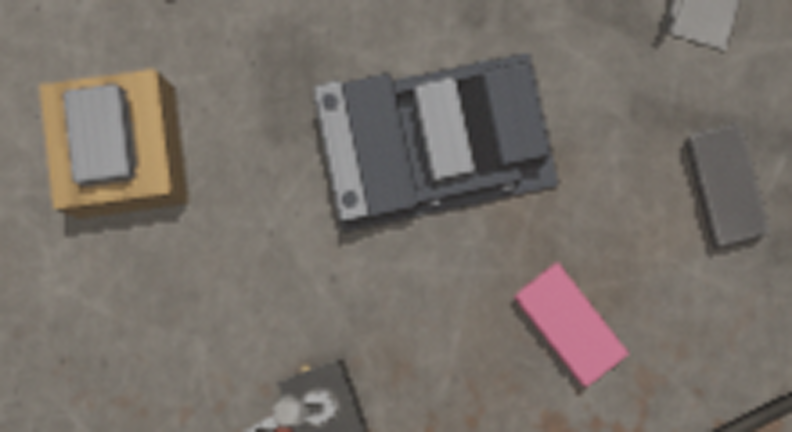

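View pics/scz.png

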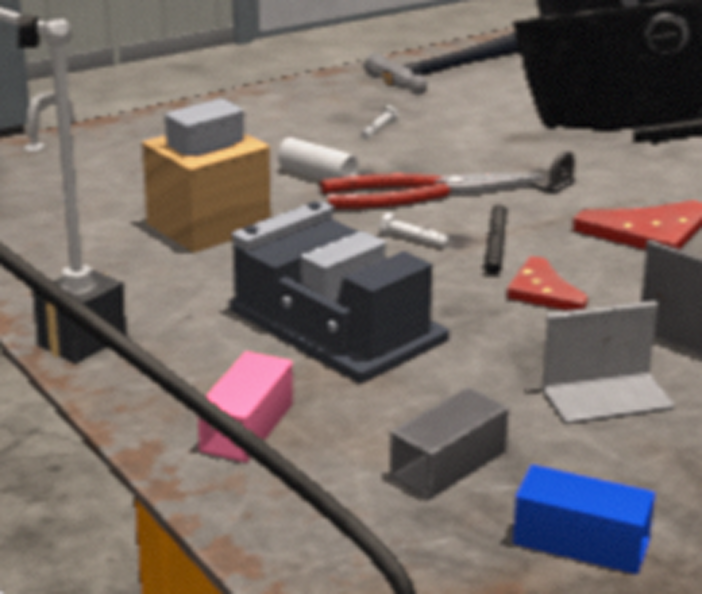

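```bash
cat > h.py <<'E'
import numpy as np, cv2
def ray(r,uv,z):
    K=np.array(r["intrinsics"]);R=np.array(r["R"]);t=np.array(r["t"])
    c=-R.T@t; d=R.T@np.linalg.inv(K)@np.array([uv[0],uv[1],1.]); return c+d*(z-c[2])/d[2]
def proj(r,X):
    K=np.array(r["intrinsics"]);p=np.array(r["R"])@np.array(X,float).T+np.array(r["t"])[:,None]
    q=K@p; return (q[:2]/q[2]).T
def wristRT(r,s):
    h=np.array(r["hand_eye"]); T=np.eye(4);T[:3,:3]=s["tool_rot"];T[:3,3]=s["position"]
    W=np.linalg.inv(T@h); r=dict(r);r["R"]=W[:3,:3];r["t"]=W[:3,3]; return r
def pose(x,y,yaw,z=0):
    T=np.eye(4);c,s=np.cos(yaw),np.sin(yaw);T[:2,:2]=[[c,-s],[s,c]];T[:3,3]=[x,y,z];return T
def box(T,x0,x1,y0,y1,z0,z1):
    P=np.array([[x,y,z,1] for z in(z0,z1) for x,y in((x0,y0),(x1,y0),(x1,y1),(x0,y1))])
    return (T@P.T).T[:,:3]
def draw(im,r,P,col,f=1,off=(0,0)):
    q=((proj(r,P)-off+.5)*f-.5)
    for a,b in [(0,1),(1,2),(2,3),(3,0),(4,5),(5,6),(6,7),(7,4),(0,4),(1,5),(2,6),(3,7)]:
        cv2.line(im,tuple(int(round(v)) for v in q[a]),tuple(int(round(v)) for v in q[b]),col,1,cv2.LINE_AA)
def fixture(T,jf=1):
    return [(box(T,-50,50,52,72,65,77),(0,255,255)),(box(T,-35,35,-30+jf,jf,12,77),(0,255,0)),(box(T,-52,52,-95,72,0,12),(255,0,255))]
E
python3 - <<'E'
from h import *; from cell import bot
r=bot.read_camera("top")
g=lambda u,v,z:ray(r,((u+.5)/3.6-.5+140,(v+.5)/3.6-.5+180),z)
def yaw2(a,b):return np.arctan2(*(a-b)[1::-1])
a,b=g(318,84,77),g(340,222,77);print("rail",a,b,np.linalg.norm(a-b),yaw2(a,b))
a,b=g(415,83,77),g(433,182,77);print("jawfront",a,b,np.linalg.norm(a-b),yaw2(a,b))
# holder top z86
P=[g(*p,86) for p in[(40,85),(155,69),(171,192),(56,212)]];print("holder",np.mean(P,0),yaw2(P[0],P[3]),yaw2(P[1],P[2]))
P=[g(*p,120) for p in[(64,90),(121,84),(131,178),(75,185)]];print("head",np.mean(P,0),yaw2(P[0],P[3]),yaw2(P[1],P[2]))
P=[g(*p,40) for p in[(685,137),(740,128),(764,236),(718,249)]];print("tube",np.mean(P,0),yaw2(P[0],P[3]),yaw2(P[1],P[2]),np.linalg.norm(P[1]-P[2]))
E
```

```text
rail [545.12776101 230.19845406  77.        ] [445.03364478 215.09463876  77.        ] 101.22725591898899 0.149766248074744
jawfront [544.64373367 160.20022917  77.        ] [472.63358519 148.1918103   77.        ] 73.00454512320506 0.16523957490743416
holder [506.44918843 381.48965889  86.        ] 0.13480857785723016 0.1314767917118896
head [505.81009019 380.20013852 120.        ] 0.12347802566109731 0.11073122972342647
tube [468.77135639 -66.80008899  40.        ] 0.25565932707521694 0.18438638065181379 81.5367519791229
```

Run:
```python
from h import *; from cell import bot
from scipy.optimize import least_squares
r=bot.read_camera("top");q=bot.read_camera("scene")
def tri(a,b):
    o=least_squares(lambda X:np.r_[proj(r,[X])[0]-a,proj(q,[X])[0]-b],[400,200,100]);return np.round(o.x),round(o.cost,1)
print("posttop",tri((220,295),(170,141)))
print("base",tri((230,292),(180,240)))
print("barend",tri((90,345),(85,108)))
print("hose loop",tri((390,280),(299,350)))
print("hose mid",tri((213,366),(135,207)))
print("hose x",tri((300,325),(215,280)))
T0=pose(506.1,151.5,.155)
t=r["image"][:,:,::-1].copy();s=q["image"][:,:,::-1].copy()
f=3.6;A=cv2.resize(t[180:300,140:360],None,fx=f,fy=f,interpolation=cv2.INTER_CUBIC)
B=cv2.resize(s[130:350,150:410],None,fx=2.7,fy=2.7,interpolation=cv2.INTER_CUBIC)
L=fixture(T0)
H=pose(506.4,381.5,.13);L+=[(box(H,-45,45,-42,42,0,86),(255,255,0))]
W=pose(506.4,381.5,.13);L+=[(box(H,-33,33,-32,8,86,120),(255,255,0))]
U=pose(468.8,-66.8,.22);L+=[(box(U,-42.5,42.5,-20,20,0,40),(0,0,255))]
for P,c in L: draw(A,r,P,c,f,(140,180)); draw(B,q,P,c,2.7,(150,130))
cv2.imwrite("pics/ov1.png",A);cv2.imwrite("pics/ov2.png",B)
```

```text
posttop (array([313., 232., 270.]), np.float64(0.2))
base (array([316., 229.,  43.]), np.float64(0.1))
barend (array([213., 507., 290.]), np.float64(1.0))
hose loop (array([ 345., -196.,   26.]), np.float64(4.1))
hose mid (array([193., 247., 146.]), np.float64(435.1))
hose x (array([276.,  29.,  60.]), np.float64(312.8))
```

View pics/ov1.png

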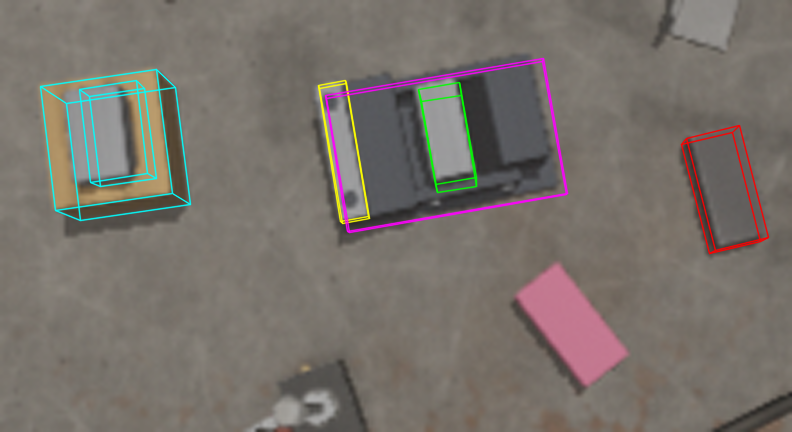

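View pics/ov2.png

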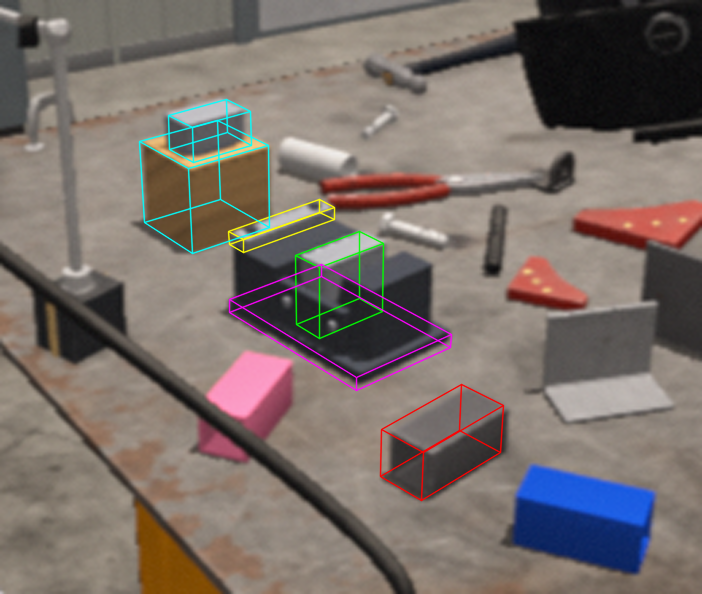

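Run:
```python
import cv2
a=cv2.imread("pics/top0.png"); b=cv2.imread("pics/scene0.png")
cv2.imwrite("pics/tz2.png",cv2.resize(a[170:420,0:300],None,fx=2.3,fy=2.3,interpolation=cv2.INTER_CUBIC))
cv2.imwrite("pics/sz2.png",cv2.resize(b[0:300,0:260],None,fx=2,fy=2,interpolation=cv2.INTER_CUBIC))
```

```text
(no output)
```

View pics/tz2.png

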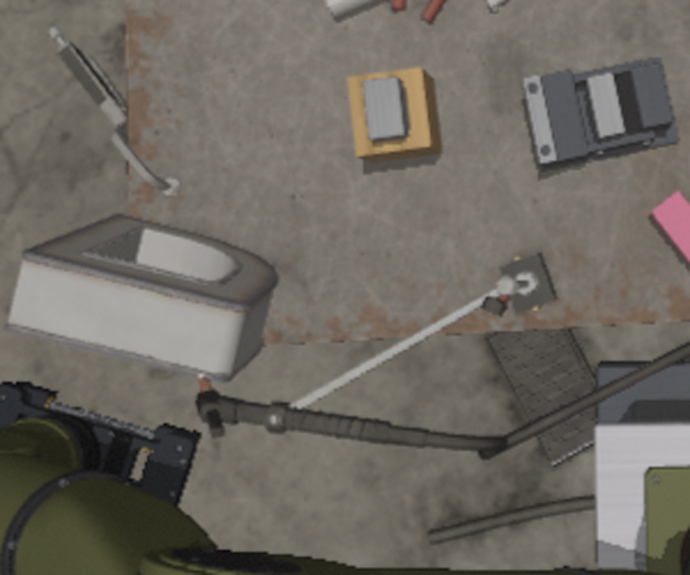

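View pics/sz2.png

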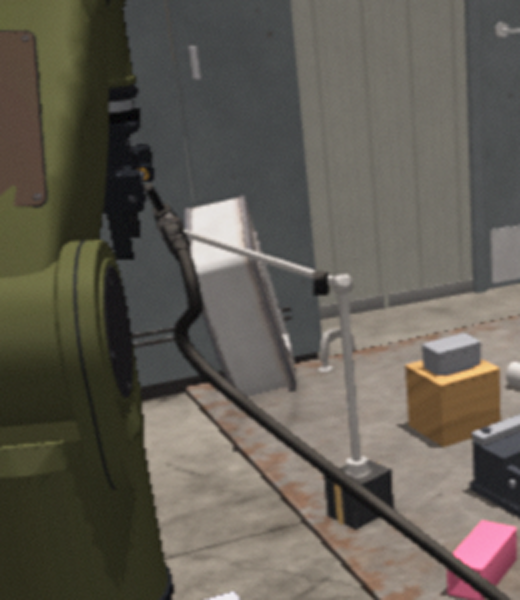

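Request:
{"method": "apply_moves", "body": {
  "targets": [
    [[0, 0, -200, 0, 1], [0, 0, -200, 0, 1], [0, 0, -200, 0, 1], [0, 0, -200, 0, 1], [0, 0, -200, 0, 1], [-60, -25, -200, -0.05, 1], [-120, -50, -200, -0.1, 1], [-180, -75, -200, -0.15, 1], [-240, -100, -200, -0.2, 1], [-300, -125, -200, -0.25, 1], [-360, -152, -200, -0.3, 1], [-360, -152, -200, -0.3, 1]]
  ]
}}

```text
time: 2.65
position: [405.7, 411.8, 438.9]
tool_rot: [[-1.0, -0.011, 0.0], [-0.011, 1.0, 0.0], [-0.0, 0.0, -1.0]]
force: [0.2, 0.3, 0.9]
gripper_width: 1.001
```

```bash
cat > look.py <<'E'
import sys
from h import *; from cell import bot
def look(tag):
    s=bot.state(); r=bot.read_camera("wrist"); r=wristRT(r,s)
    cv2.imwrite(f"pics/{tag}.png",r["image"][:,:,::-1]); import pickle; pickle.dump((s,r),open(f"{tag}.pkl","wb"))
    return s,r
if __name__=="__main__":
    s,r=look(sys.argv[1]); print(np.round(s["position"],1),np.round(np.array(s["tool_rot"])[:2,:2],4).tolist(),s["time"],np.round(s["force"],1),s["gripper_width"])
    for q in sys.argv[2:]:
        for d in bot.search_frame("wrist",q):
            print(q,round(d["conf"],2),np.round(r["R"].T@(np.array(d["at"])-r["t"]),1))
E
python3 look.py w1 holder wedge jaw fixture
```

```text
[405.7 411.8 438.9] [[-0.9999, -0.0115], [-0.0115, 0.9999]] 2.65 [0.2 0.3 0.9] 1.0011309761623177
holder 0.93 [483.1 383.2  85.9]
holder 0.64 [502.5 384.4 121.9]
wedge 0.62 [504.8 384.3 123.8]
wedge 0.36 [470.4 -54.5  39.4]
jaw 0.96 [506.  150.4  79.8]
fixture 0.9 [497.7 155.7  62.3]
```

Request:
{"method": "apply_moves", "body": {
  "targets": [
    [[-33, -42, 20, -0.07, 1], [-66, -84, 40, -0.145, 1], [-66, -126, 40, -0.145, 1], [-66, -168, 40, -0.145, 1], [-66, -210, 40, -0.145, 1], [-66, -252, 40, -0.145, 1], [-66, -283, 40, -0.145, 1], [-66, -283, 40, -0.145, 1], [-66, -283, 40, -0.145, 1], [-66, -283, 40, -0.145, 1]]
  ]
}}

```text
time: 3.73
position: [472.5, 132.6, 399.0]
tool_rot: [[-0.988, -0.155, 0.0], [-0.155, 0.988, 0.001], [-0.001, 0.001, -1.0]]
force: [-0.9, 0.5, 0.1]
gripper_width: 0.999
```

```bash
python3 look.py w2 holder wedge jaw fixture tube
```

```text
[472.5 132.6 399. ] [[-0.9879, -0.1551], [-0.1551, 0.9879]] 3.7333 [-0.9  0.5  0.1] 0.9993221735635163
holder 0.81 [493.6 347.2  80. ]
holder 0.36 [502.5 373.9 123. ]
wedge 0.7 [504.8 374.5 120.2]
jaw 0.69 [505.6 135.1  79. ]
jaw 0.35 [507.  149.8  63.7]
jaw 0.17 [503.4 373.2 123.5]
fixture 0.66 [502.5 148.8  63.3]
tube 0.75 [499.9 149.3  66. ]
tube 0.7 [467.3 -60.6  39.2]
tube 0.66 [ 489.4 -178.3   42.7]
tube 0.6 [371.6  47.2  39.7]
```

View pics/w1.png

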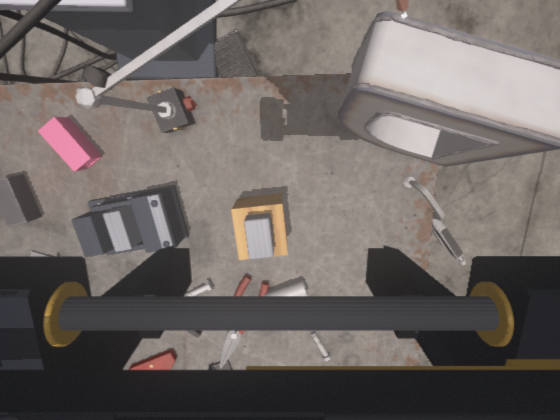

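View pics/w2.png

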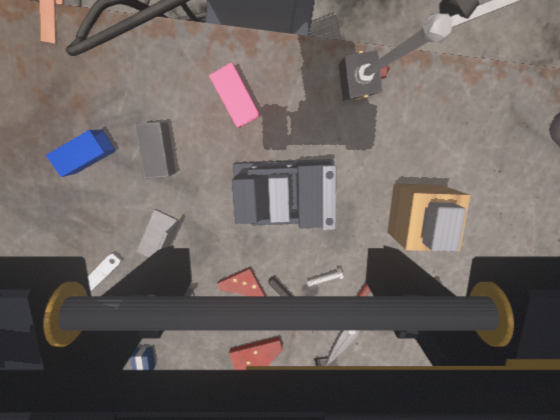

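```bash
cat > ov.py <<'E'
import sys,pickle
from h import *
def ov(tag,crop,f,L,out):
    s,r=pickle.load(open(f"{tag}.pkl","rb"));x0,y0,x1,y1=crop
    im=r["image"][:,:,::-1].copy()
    A=cv2.resize(im[y0:y1,x0:x1],None,fx=f,fy=f,interpolation=cv2.INTER_CUBIC)
    cv2.imwrite(f"pics/{out}_raw.png",A)
    for P,c in L: draw(A,r,P,c,f,(x0,y0))
    cv2.imwrite(f"pics/{out}.png",A)
E
python3 - <<'E'
from ov import *
L=fixture(pose(506.1,151.5,.155))+[(box(pose(468.8,-66.8,.22),-42.5,42.5,-20,20,0,40),(0,0,255))]
ov("w2",(120,110,350,250),3.4,L,"w2o")
E
```

```text
(no output)
```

View pics/w2o.png

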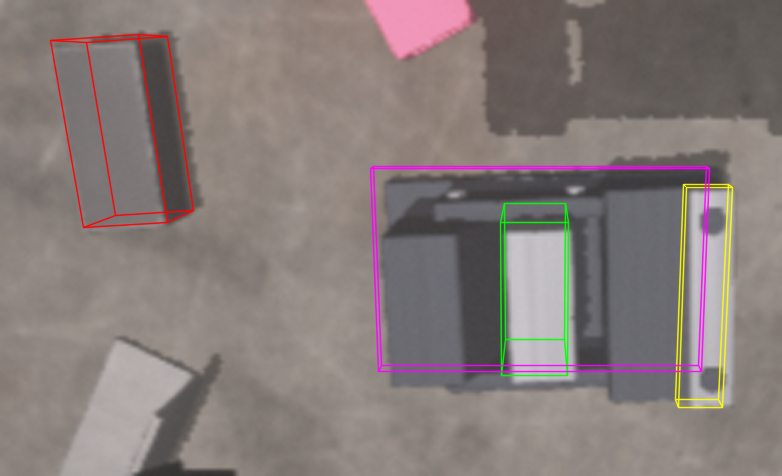

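View pics/w2o_raw.png

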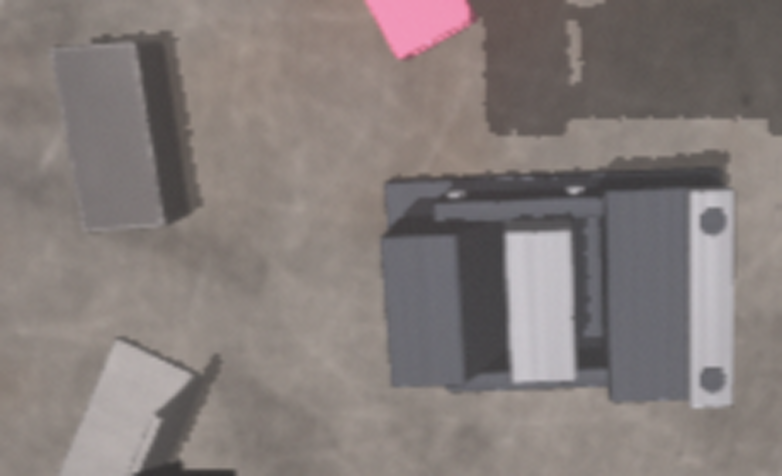

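```bash
cat > fit.py <<'E'
from h import *; import pickle
from scipy.optimize import least_squares
def cr(pts,f,off): return [((u+.5)/f-.5+off[0],(v+.5)/f-.5+off[1]) for u,v in pts]
def fit(obs,x0,model):
    # obs: list of (r, modelpts fn, uv)
    def res(p):
        return np.concatenate([(proj(r,model(p,m))-uv).ravel() for r,m,uv in obs])
    o=least_squares(res,x0,loss="soft_l1"); return o.x,res(o.x)
E
python3 - <<'E'
from fit import *
from cell import bot
s,w=pickle.load(open("w2.pkl","rb"))
top=bot.read_camera("top");sc=bot.read_camera("scene")
def model(p,m):
    m=np.array(m,float); j=m[:,3]; q=np.c_[m[:,0],m[:,1]+j*p[3],m[:,2],np.ones(len(m))]
    return (pose(*p[:3])@q.T).T[:,:3]
M=[(-50,72,77,0),(50,72,77,0),(-50,52,77,0),(50,52,77,0),(-35,-30,77,1),(-35,0,77,1),(35,0,77,1),(35,-30,77,1),(-35,-50,77,0),(35,-50,77,0)]
uv=cr([(734,190),(734,407),(690,190),(691,407),(505,231),(573,231),(577,381),(511,381),(459,235),(466,385)],3.4,(120,110))
x,e=fit([(w,M,np.array(uv))],[506,150,.155,1],model);print(x,np.round(e.reshape(-1,2),1).tolist())
Mt=[(50,72,77,0),(-50,72,77,0),(35,0,77,1),(35,-30,77,1),(-35,-30,77,1)]
ut=cr([(318,84),(340,222),(415,83),(456,78),(474,172)],3.6,(140,180))
x,e=fit([(top,Mt,np.array(ut))],[506,150,.155,1],model);print(x,np.round(e.reshape(-1,2),1).tolist())
Ms=[(-50,72,77,0),(50,72,77,0)]
us=cr([(233,234),(325,204)],2.7,(150,130))
Mb=[(-42.5,-20,40),(42.5,-20,40),(42.5,20,40),(-42.5,20,40)]
mb=lambda p,m:(pose(*p[:3])@np.c_[np.array(m,float),np.ones(len(m))].T).T[:,:3]
ub=cr([(53,46),(86,230),(163,224),(134,40)],3.4,(120,110))
x,e=fit([(w,Mb,np.array(ub))],[468,-67,.2],mb);print("tube",x,np.round(e.reshape(-1,2),1).tolist())
E
```

```text
[5.08603143e+02 1.55565430e+02 1.93437444e-01 6.67753222e-01] [[0.7, -0.6], [0.0, 0.1], [0.0, -0.1], [-0.2, 0.6], [-0.2, 0.1], [-0.0, -0.7], [0.1, 0.2], [0.1, 0.9], [-0.5, -0.6], [0.0, 0.2]]
[5.08617988e+02 1.51958672e+02 1.74665155e-01 2.12226610e+00] [[-0.5, -0.1], [0.4, -0.7], [0.0, 0.7], [-0.0, -0.1], [0.1, 0.1]]
tube [ 4.70771909e+02 -6.68548516e+01  2.27772379e-01] [[-1.2, -0.3], [-0.8, 0.4], [1.2, 0.4], [0.8, -0.5]]
```

Request:
{"method": "apply_moves", "body": {
  "targets": [
    [[7, -40, 8, -0.07, 1], [14, -80, 16, -0.07, 1], [20, -118, 24, -0.07, 1], [27, -155, 50, -0.07, 1], [33, -185, 85, -0.07, 1], [33, -196, 120, -0.07, 1], [33, -196, 160, -0.07, 1], [33, -196, 200, -0.07, 1], [33, -196, 230, -0.07, 1], [33, -196, 230, -0.07, 1]]
  ]
}}

```text
time: 4.97
position: [467.2, -67.2, 164.1]
tool_rot: [[-0.975, -0.223, -0.01], [-0.223, 0.975, 0.001], [0.01, 0.003, -1.0]]
force: [0.2, 1.0, -0.3]
gripper_width: 0.998
```

```bash
python3 look.py w3 tube
python3 - <<'E'
from ov import *
ov("w3",(100,60,460,340),2.2,[(box(pose(470.8,-66.9,.228),-42.5,42.5,-20,20,0,40),(0,0,255))],"w3o")
E
```

```text
[467.2 -67.2 164.1] [[-0.9748, -0.223], [-0.223, 0.9748]] 4.9667 [ 0.2  1.  -0.3] 0.997858208630647
tube 0.94 [374.   44.6  41.4]
tube 0.87 [ 487.8 -184.3   43.2]
tube 0.57 [463.8 -66.5  39. ]
```

View pics/w3o.png

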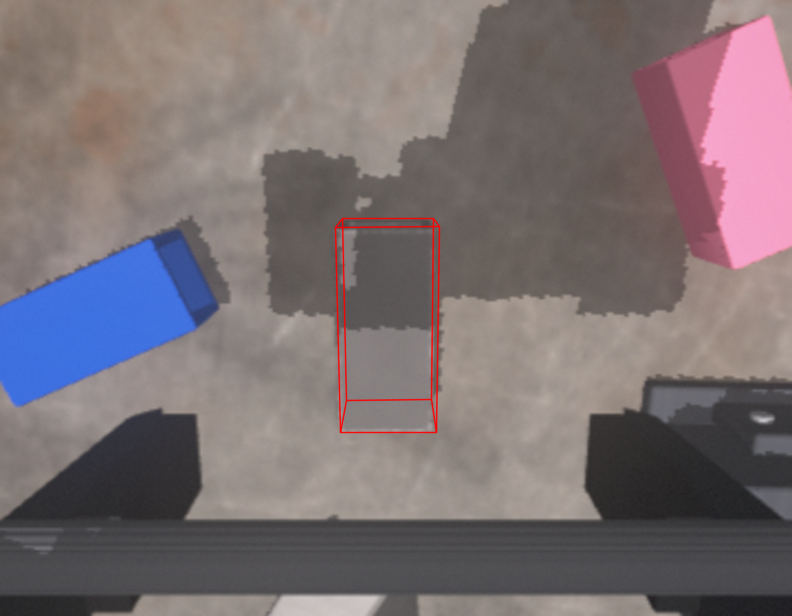

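Request:
{"method": "apply_moves", "body": {
  "targets": [
    [[-3, 0, 40, 0, 1], [-3, 0, 80, 0, 1], [-3, 0, 115, 0, 1], [-3, 0, 138, 0, 1], [-3, 0, 147, 0, 1], [-3, 0, 147, 0, 1]]
  ],
  "squeeze": 30
}}

```text
time: 5.57
position: [474.6, -66.7, 21.8]
tool_rot: [[-0.975, -0.223, 0.001], [-0.223, 0.975, -0.0], [-0.001, -0.0, -1.0]]
force: [-0.5, -0.4, -0.1]
gripper_width: 1.004
```

Request:
{"method": "apply_moves", "body": {
  "targets": [
    [[0, 0, 0, 0, 1], [0, 0, 0, 0, 1]]
  ]
}}

```text
time: 5.73
position: [475.1, -67.1, 23.8]
tool_rot: [[-0.975, -0.222, 0.004], [-0.222, 0.975, -0.0], [-0.004, -0.001, -1.0]]
force: [0.2, -0.1, 0.3]
gripper_width: 1.002
```

Request:
{"method": "apply_moves", "body": {
  "targets": [
    [[4, 0, 8, 0, 1], [4, 0, 8, 0, 1], [4, 0, 8, 0, 0.3], [4, 0, 8, 0, 0.3], [4, 0, 8, 0, 0.3], [4, 0, 8, 0, 0.3], [4, 0, 8, 0, 0.3], [4, 0, 8, 0, 0.3]]
  ],
  "squeeze": 30
}}

```text
time: 6.4
position: [469.7, -67.8, 13.8]
tool_rot: [[-0.975, -0.222, 0.0], [-0.222, 0.975, 0.0], [-0.0, 0.0, -1.0]]
force: [-0.6, 0.4, -0.1]
gripper_width: 0.572
```

Request:
{"method": "apply_moves", "body": {
  "targets": [
    [[0, 0, -3, 0, 0.3], [0, 0, -3, 0, 0.3], [0, 0, -3, 0, 0.3], [0, 0, -3, 0, 0.3]]
  ]
}}

```text
time: 6.73
position: [469.5, -68.2, 17.0]
tool_rot: [[-0.975, -0.222, 0.0], [-0.222, 0.975, -0.0], [-0.0, -0.0, -1.0]]
force: [-0.2, -0.3, 5.2]
gripper_width: 0.454
```

Request:
{"method": "apply_moves", "body": {
  "targets": [
    [[0, 0, -35, 0, 0.3], [0, 0, -75, 0, 0.3], [0, 0, -115, 0, 0.3], [-10, 25, -150, 0.02, 0.3], [-22, 60, -163, 0.039, 0.3], [-37, 98, -163, 0.039, 0.3], [-52, 136, -163, 0.039, 0.3], [-67, 174, -163, 0.039, 0.3], [-80, 210, -163, 0.039, 0.3], [-88, 234, -163, 0.039, 0.3], [-88, 234, -163, 0.039, 0.3], [-88, 234, -163, 0.039, 0.3]]
  ]
}}

```text
time: 7.73
position: [502.2, 182.0, 178.9]
tool_rot: [[-0.982, -0.189, -0.002], [-0.189, 0.982, 0.0], [0.002, 0.001, -1.0]]
force: [-0.3, -0.8, -3.9]
gripper_width: 0.457
```

```bash
python3 look.py w4 jaw fixture
python3 - <<'E'
from ov import *
from cell import bot
L=fixture(pose(508.6,153.8,.185))
ov("w4",(120,60,480,340),2.2,L,"w4o")
r=bot.read_camera("top"); im=r["image"][:,:,::-1].copy()
A=cv2.resize(im[150:300,160:360],None,fx=3.8,fy=3.8,interpolation=cv2.INTER_CUBIC);draw
cv2.imwrite("pics/t4.png",A)
E
```

```text
[502.2 182.  178.9] [[-0.982, -0.1886], [-0.1886, 0.982]] 7.7333 [-0.3 -0.8 -3.9] 0.45706875285447573
jaw 0.88 [494.9 133.7  78.7]
fixture 0.93 [489.2 114.5  71.8]
```

View pics/w4o.png

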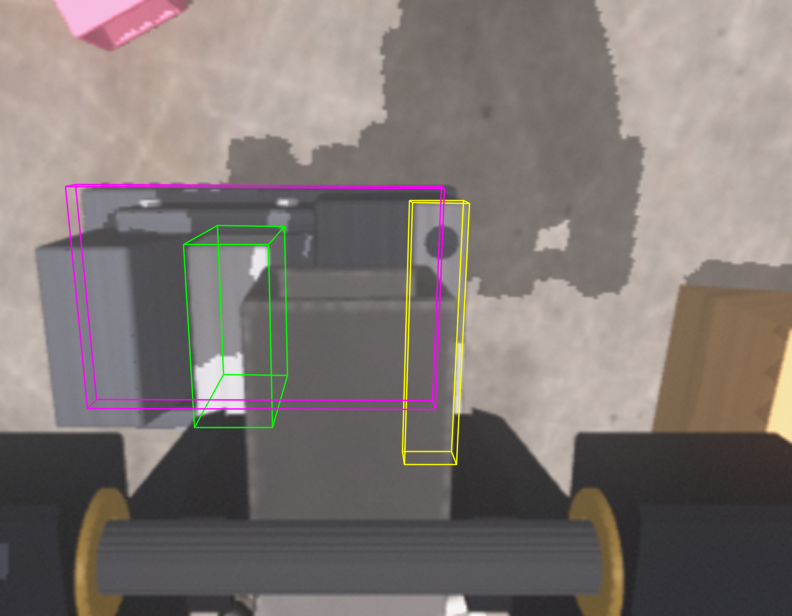

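View pics/t4.png

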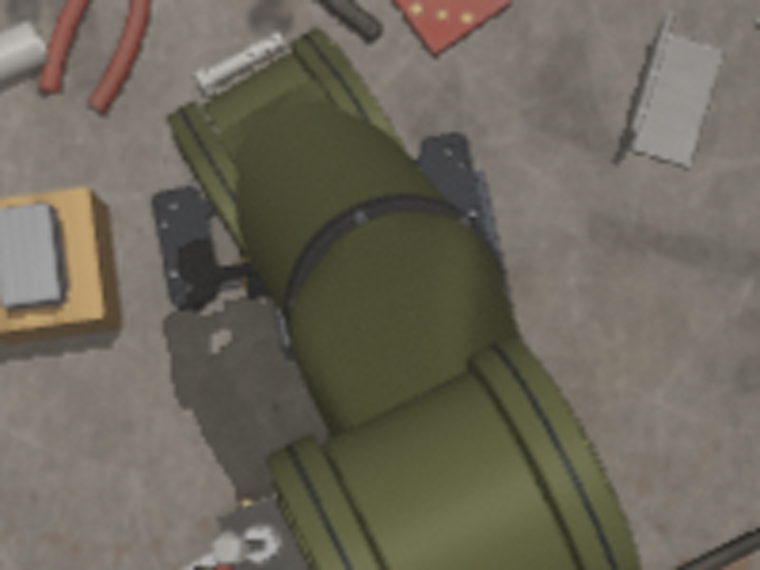

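Run:
```python
from ov import *
s,r=pickle.load(open("w4.pkl","rb"))
im=r["image"][:,:,::-1].copy()
im=cv2.LUT(im,np.array([min(255,int(255*(i/255)**.55)) for i in range(256)],np.uint8))
x0,y0,f=130,130,3.6
A=cv2.resize(im[y0:y0+150,x0:x0+220],None,fx=f,fy=f,interpolation=cv2.INTER_CUBIC)
cv2.imwrite("pics/w4z.png",A)
```

```text
(no output)
```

View pics/w4z.png

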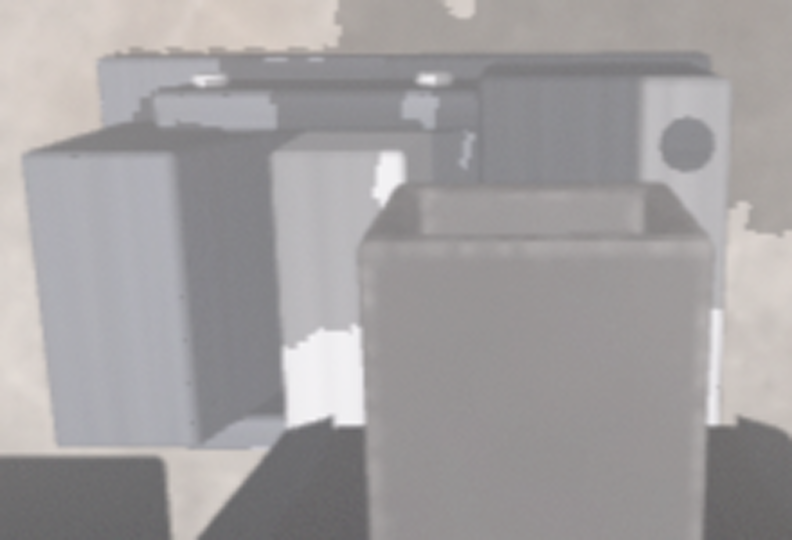

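Run:
```python
from fit import *
s,w=pickle.load(open("w4.pkl","rb"));s2,w2=pickle.load(open("w2.pkl","rb"))
def model(p,m):
    m=np.array(m,float); q=np.c_[m[:,0],m[:,1]+m[:,3]*p[3],m[:,2],np.ones(len(m))]
    return (pose(*p[:3])@q.T).T[:,:3]
M=[(-50,52,77,0),(-50,72,77,0),(-35,-30,77,1),(-35,0,77,1),(-35,-50,77,0),(35,-50,77,0)]
uv=np.array(cr([(640,76),(729,76),(272,152),(405,152),(176,152),(200,445)],3.6,(130,130)))
x,e=fit([(w,M,uv)],[506,150,.155,1],model);print(x,np.round(e.reshape(-1,2),1).tolist())
mb=lambda p,m:(pose(p[0],p[1],p[2],p[3])@np.c_[np.array(m,float),np.ones(len(m))].T).T[:,:3]
Mb=[(-42.5,-20,0),(-42.5,20,0),(-42.5,-20,40),(-42.5,20,40)]
ub=np.array(cr([(395,186),(668,186),(360,245),(712,245)],3.6,(130,130)))
x,e=fit([(w,Mb,ub)],[502,182,.19,162],mb);print("tube",x,np.round(e.reshape(-1,2),1).tolist())
```

```text
[5.08616153e+02 1.55095362e+02 2.01178208e-01 1.38297031e+00] [[0.1, 0.2], [1.2, -0.1], [-0.6, -0.3], [0.6, -0.7], [-1.2, 0.0], [-0.1, 1.7]]
tube [5.05454084e+02 1.83634726e+02 1.89882915e-01 1.59021452e+02] [[0.9, 0.3], [0.5, 0.3], [-0.7, -0.2], [-0.3, -0.2]]
```

Request:
{"method": "apply_moves", "body": {
  "targets": [
    [[1.5, -2.3, 20, -0.005, 0.3], [1.5, -2.3, 45, -0.005, 0.3], [1.5, -2.3, 65, -0.005, 0.3], [1.5, -2.3, 77, -0.005, 0.3], [1.5, -2.3, 82, -0.005, 0.3], [1.5, -2.3, 82, -0.005, 0.3], [1.5, -2.3, 82, -0.005, 0.3]]
  ]
}}

```text
time: 8.52
position: [502.6, 176.7, 98.1]
tool_rot: [[-0.982, -0.188, 0.0], [-0.188, 0.982, -0.0], [-0.0, -0.0, -1.0]]
force: [0.7, -0.6, -3.5]
gripper_width: 0.449
```

```bash
python3 look.py w5
python3 - <<'E'
from ov import *
s,r=pickle.load(open("w5.pkl","rb"))
im=r["image"][:,:,::-1].copy()
im=cv2.LUT(im,np.array([min(255,int(255*(i/255)**.55)) for i in range(256)],np.uint8))
x0,y0,f=90,130,2.6
A=cv2.resize(im[y0:y0+180,x0:x0+300],None,fx=f,fy=f,interpolation=cv2.INTER_CUBIC)
cv2.imwrite("pics/w5z.png",A)
E
```

```text
[502.6 176.7  98.1] [[-0.9822, -0.1879], [-0.1879, 0.9822]] 8.5167 [ 0.7 -0.6 -3.5] 0.44882083661423894
```

View pics/w5z.png

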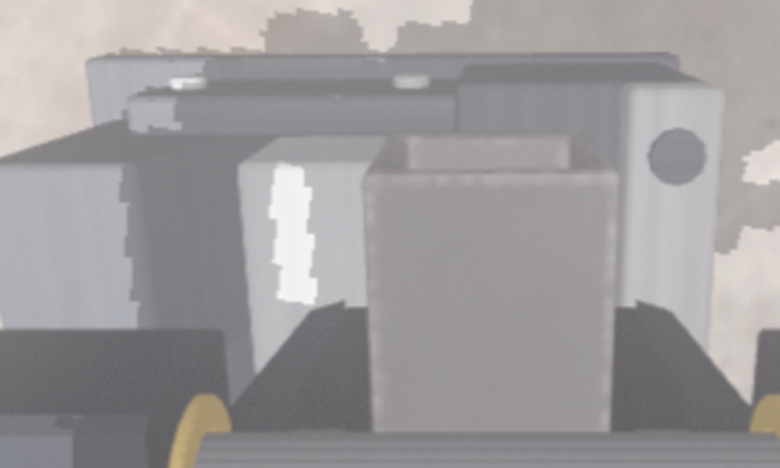

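Run:
```python
from fit import *
s,w=pickle.load(open("w5.pkl","rb"))
def model(p,m):
    m=np.array(m,float); q=np.c_[m[:,0],m[:,1]+m[:,3]*p[3],m[:,2],np.ones(len(m))]
    return (pose(*p[:3])@q.T).T[:,:3]
M=[(-50,52,77,0),(-50,72,77,0),(-35,-30,77,1),(-35,-50,77,0)]
uv=np.array(cr([(627,85),(720,88),(240,163),(126,163)],2.6,(90,130)))
x,e=fit([(w,M,uv)],[506,150,.19,1],model);print(x,np.round(e.reshape(-1,2),1).tolist())
mb=lambda p,m:(pose(p[0],p[1],p[2],p[3])@np.c_[np.array(m,float),np.ones(len(m))].T).T[:,:3]
Mb=[(-42.5,-20,0),(-42.5,20,0),(-42.5,-20,40),(-42.5,20,40)]
ub=np.array(cr([(388,137),(594,137),(364,175),(616,175)],2.6,(90,130)))
y,e=fit([(w,Mb,ub)],[502,180,.19,80],mb);print("tube",y,np.round(e.reshape(-1,2),1).tolist())
print(np.linalg.inv(pose(*x[:3]))@np.r_[y[:2],0,1])
```

```text
[5.08928329e+02 1.53606460e+02 1.94879847e-01 3.37956792e+00] [[-1.7, 0.9], [0.5, -0.5], [-0.0, -0.3], [0.4, -0.0]]
tube [5.05999079e+02 1.78446188e+02 1.89191343e-01 7.75833646e+01] [[1.6, -0.9], [-2.4, -0.9], [-0.4, 0.6], [0.4, 0.6]]
[ 1.93637801 24.93678029  0.          1.        ]
```

Request:
{"method": "apply_moves", "body": {
  "targets": [
    [[0, 2, 4, 0, 0.3], [0, 2, 8, 0, 0.3], [0, 2, 11, 0, 0.3], [0, 2, 13, 0, 0.3], [0, 2, 13, 0, 0.3], [0, 2, 13, 0, 0.3]]
  ]
}}

```text
time: 9.07
position: [501.8, 179.2, 84.6]
tool_rot: [[-0.982, -0.189, -0.0], [-0.189, 0.982, -0.0], [0.0, -0.0, -1.0]]
force: [-0.7, -0.1, -3.7]
gripper_width: 0.452
```

Request:
{"method": "apply_moves", "body": {
  "targets": [
    [[0, 0, 1, 0, 0.3], [0, 0, 2, 0, 0.3], [0, 0, 3, 0, 0.3], [0, 0, 3, 0, 0.3]]
  ]
}}

```text
time: 9.4
position: [502.0, 179.3, 82.1]
tool_rot: [[-0.982, -0.189, 0.0], [-0.189, 0.982, 0.0], [-0.0, 0.0, -1.0]]
force: [-1.0, -0.4, 1.0]
gripper_width: 0.453
```

```bash
python3 look.py w6
python3 - <<'E'
from ov import *
s,r=pickle.load(open("w6.pkl","rb"))
im=r["image"][:,:,::-1].copy()
im=cv2.LUT(im,np.array([min(255,int(255*(i/255)**.55)) for i in range(256)],np.uint8))
x0,y0,f=90,130,2.6
A=cv2.resize(im[y0:y0+180,x0:x0+300],None,fx=f,fy=f,interpolation=cv2.INTER_CUBIC)
cv2.imwrite("pics/w6z.png",A)
from cell import bot
r=bot.read_camera("scene")["image"][:,:,::-1]
cv2.imwrite("pics/s6.png",cv2.resize(r[130:300,170:400],None,fx=3,fy=3,interpolation=cv2.INTER_CUBIC))
E
```

```text
[502.  179.3  82.1] [[-0.982, -0.189], [-0.189, 0.982]] 9.4 [-1.  -0.4  1. ] 0.4532705560587771
```

View pics/w6z.png

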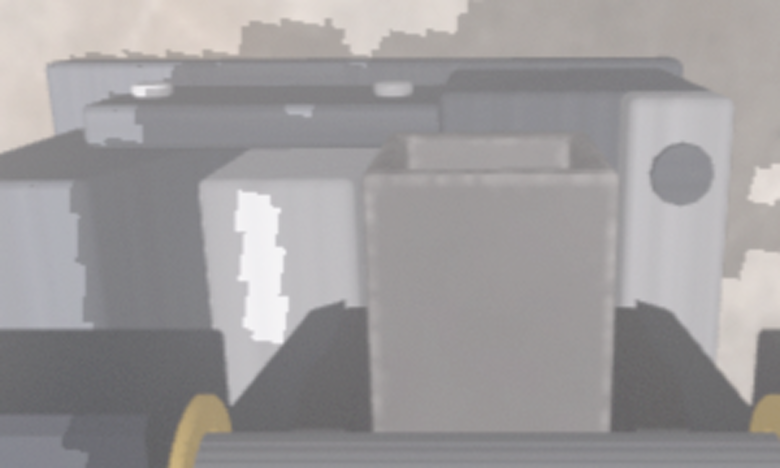

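View pics/s6.png

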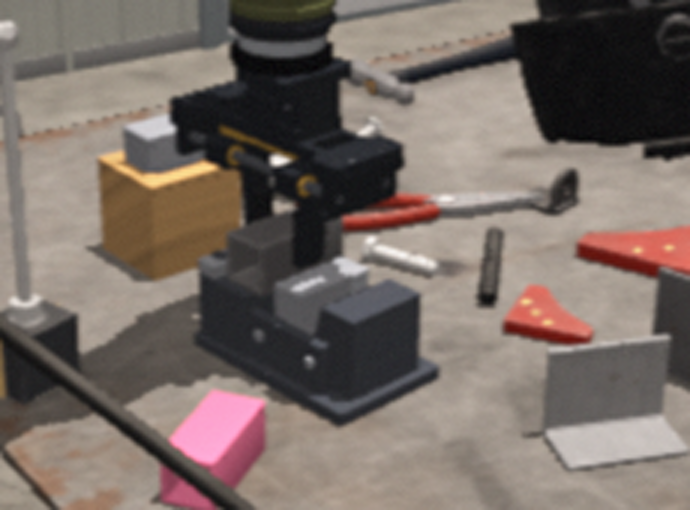

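Request:
{"method": "apply_moves", "body": {
  "targets": [
    [[0, 0, 0, 0, 0.7], [0, 0, 0, 0, 0.7], [0, 0, 0, 0, 0.75], [0, 0, -20, 0, 0.8], [0, 0, -60, 0, 1], [0, 0, -100, 0, 1], [-7, 38, -130, 0.05, 1], [-14, 78, -140, 0.05, 1], [-21, 117, -140, 0.05, 1], [-28, 155, -140, 0.05, 1], [-34, 186, -140, 0.05, 1], [-34, 193, -140, 0.05, 1]]
  ]
}}

```text
time: 10.5
position: [496.5, 383.8, 221.9]
tool_rot: [[-0.989, -0.148, -0.0], [-0.148, 0.989, 0.007], [-0.001, 0.007, -1.0]]
force: [-0.9, 0.9, 0.2]
gripper_width: 1.001
```

Request:
{"method": "apply_moves", "body": {
  "targets": [
    [[0, 0, 0, 0, 1]]
  ]
}}

```text
time: 10.58
position: [497.1, 379.1, 221.4]
tool_rot: [[-0.989, -0.145, -0.001], [-0.145, 0.989, 0.002], [0.0, 0.002, -1.0]]
force: [-0.1, 0.4, -0.6]
gripper_width: 1.0
```

```bash
python3 look.py w7 wedge wedge_head holder
python3 - <<'E'
from ov import *
L=[(box(pose(506.5,382.5,.14),-45,45,-42,42,0,86),(255,255,0)),(box(pose(506.5,382.5,.14),-33,33,-20,20,86,120),(0,255,0))]
ov("w7",(120,60,480,340),2.2,L,"w7o")
E
```

```text
[497.1 379.1 221.4] [[-0.9894, -0.1453], [-0.1453, 0.9894]] 10.5833 [-0.1  0.4 -0.6] 0.9997472934351174
wedge 0.64 [502.6 378.8 122.3]
wedge 0.61 [493.9 215.7  63.8]
wedge_head 0.85 [501.7 386.9 121.4]
holder 0.89 [491.8 377.1  87.6]
```

View pics/w7o.png

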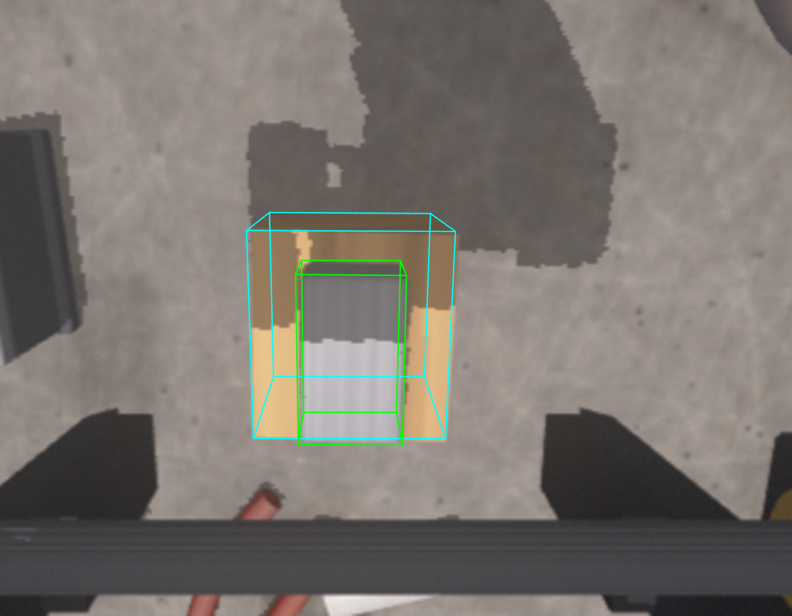

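Request:
{"method": "apply_moves", "body": {
  "targets": [
    [[-10, 2.5, 35, 0, 1], [-10, 2.5, 70, 0, 1], [-10, 2.5, 100, 0, 1], [-10, 2.5, 120, 0, 1], [-10, 2.5, 127, 0, 1], [-10, 2.5, 127, 0, 1]]
  ]
}}

```text
time: 11.28
position: [508.0, 376.6, 93.1]
tool_rot: [[-0.99, -0.138, -0.003], [-0.138, 0.99, -0.003], [0.003, -0.003, -1.0]]
force: [0.2, -0.4, 0.4]
gripper_width: 0.998
```

Request:
{"method": "apply_moves", "body": {
  "targets": [
    [[0, 0, 0, 0, 1], [0, 0, 0, 0, 1]]
  ]
}}

```text
time: 11.45
position: [509.7, 379.3, 96.5]
tool_rot: [[-0.99, -0.139, 0.003], [-0.139, 0.99, 0.002], [-0.003, 0.002, -1.0]]
force: [-0.7, 0.1, 0.4]
gripper_width: 0.999
```

Request:
{"method": "apply_moves", "body": {
  "targets": [
    [[2.5, 4, 4, 0, 1], [2.5, 4, 4, 0, 1], [2.5, 4, 4, 0, 0.3], [2.5, 4, 4, 0, 0.3], [2.5, 4, 4, 0, 0.3], [2.5, 4, 4, 0, 0.3], [2.5, 4, 4, 0, 0.3], [2.5, 4, 4, 0, 0.3], [2.5, 4, 4, 0, 0.3], [2.5, 4, 4, 0, 0.3]]
  ],
  "squeeze": 50
}}

```text
time: 12.28
position: [505.3, 382.5, 90.7]
tool_rot: [[-0.99, -0.14, -0.0], [-0.14, 0.99, -0.0], [0.0, -0.0, -1.0]]
force: [-0.9, -0.5, -0.4]
gripper_width: 0.452
```

Request:
{"method": "apply_moves", "body": {
  "targets": [
    [[0, 0, -15, 0, 0.3], [0, 0, -40, 0, 0.3], [0, 0, -70, 0, 0.3], [0, 0, -100, 0, 0.3], [0, 0, -128, 0, 0.3], [4, -38, -128, -0.053, 0.3], [8, -77, -128, -0.053, 0.3], [11, -116, -128, -0.053, 0.3], [15, -155, -128, -0.053, 0.3], [19, -194, -128, -0.053, 0.3], [22, -230, -128, -0.053, 0.3], [25, -260, -128, -0.053, 0.3]]
  ]
}}

```text
time: 13.28
position: [516.2, 118.0, 218.3]
tool_rot: [[-0.982, -0.19, -0.001], [-0.19, 0.982, -0.002], [0.002, -0.002, -1.0]]
force: [-0.1, -0.7, -3.1]
gripper_width: 0.448
```

Request:
{"method": "apply_moves", "body": {
  "targets": [
    [[0, 0, 0, 0, 0.3], [0, 0, 0, 0, 0.3], [0, 0, 0, 0, 0.3]]
  ]
}}

```text
time: 13.53
position: [516.7, 122.4, 218.5]
tool_rot: [[-0.981, -0.192, -0.001], [-0.192, 0.981, 0.001], [0.0, 0.001, -1.0]]
force: [-0.6, 0.5, -3.9]
gripper_width: 0.452
```

```bash
python3 look.py w8
python3 - <<'E'
from ov import *
s,r=pickle.load(open("w8.pkl","rb"))
im=r["image"][:,:,::-1].copy()
im=cv2.LUT(im,np.array([min(255,int(255*(i/255)**.55)) for i in range(256)],np.uint8))
x0,y0,f=140,100,2.8
A=cv2.resize(im[y0:y0+200,x0:x0+280],None,fx=f,fy=f,interpolation=cv2.INTER_CUBIC)
cv2.imwrite("pics/w8z.png",A)
from cell import bot
r=bot.read_camera("scene")["image"][:,:,::-1]
cv2.imwrite("pics/s8.png",cv2.resize(r[100:300,170:400],None,fx=3,fy=3,interpolation=cv2.INTER_CUBIC))
E
```

```text
[516.7 122.4 218.5] [[-0.9814, -0.1921], [-0.1921, 0.9814]] 13.5333 [-0.6  0.5 -3.9] 0.4522512659025459
```

View pics/w8z.png

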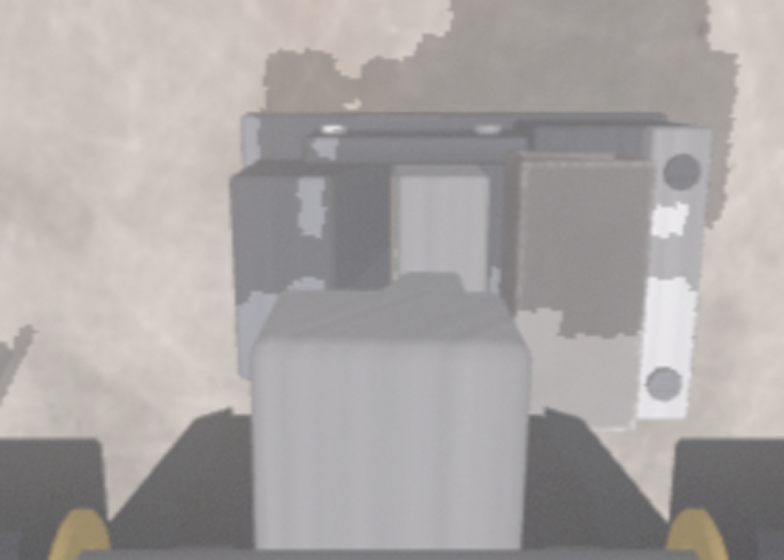

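View pics/s8.png

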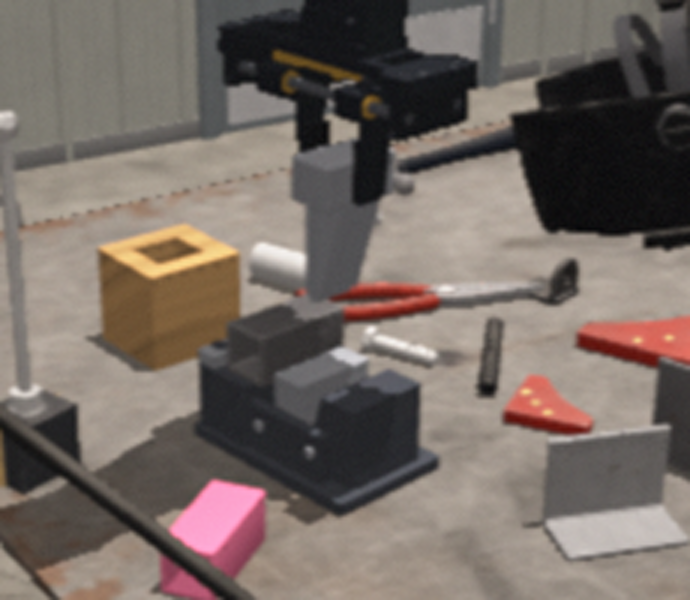

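Run:
```python
from fit import *
s,w=pickle.load(open("w8.pkl","rb"))
def model(p,m):
    m=np.array(m,float); q=np.c_[m[:,0],m[:,1]+m[:,3]*p[3],m[:,2],np.ones(len(m))]
    return (pose(*p[:3])@q.T).T[:,:3]
M=[(-50,52,77,0),(-50,72,77,0),(50,72,77,0),(50,52,77,0),(-35,-30,77,1),(-35,0,77,1),(-35,-50,77,0)]
uv=np.array(cr([(653,128),(711,128),(688,418),(637,418),(397,177),(490,177),(331,174)],2.8,(140,100)))
x,e=fit([(w,M,uv)],[508,154,.19,1],model);print(x,np.round(e.reshape(-1,2),1).tolist())
# wedge origin pose fit: head x- face corners
mb=lambda p,m:(pose(*p[:4])@np.c_[np.array(m,float),np.ones(len(m))].T).T[:,:3]
Mb=[(-33,-32,114),(-33,8,114),(-33,-32,80),(-33,8,80),(-20,6.5,5)]
ub=np.array(cr([(256,342),(528,342),(275,291),(500,291),(463,275)],2.8,(140,100)))
y,e=fit([(w,Mb,ub)],[516,134,.19,133],mb);print("wedge",y,np.round(e.reshape(-1,2),1).tolist())
R=np.array(s["tool_rot"]);print("wedge rel TCP in tool",R.T@(np.r_[y[:2],y[3]]-s["position"]))
print("wedge in fixture",np.linalg.inv(pose(*x[:3]))@np.r_[y[:2],0,1])
tc=np.r_[s["position"][:2],0,1];print("tcp in fixture",np.linalg.inv(pose(*x[:3]))@tc, "yaw tool",np.arctan2(-R[0,1],R[1,1]))
```

```text
[5.08874202e+02 1.55040905e+02 2.03159699e-01 1.02785456e+00] [[-0.7, -0.5], [1.0, -0.8], [0.4, 0.6], [-1.9, 0.8], [0.0, -0.2], [-0.0, -0.5], [0.3, 1.1]]
wedge [5.17909236e+02 1.36520299e+02 1.93264202e-01 1.26584084e+02] [[-0.4, 0.5], [0.1, 0.5], [2.4, -0.4], [-0.1, -0.4], [-1.7, -0.8]]
wedge rel TCP in tool [-3.98840422 13.56301899 91.92199435]
wedge in fixture [  5.11240776 -19.96266484   0.           1.        ]
tcp in fixture [  1.02338043 -33.57272162   0.           1.        ] yaw tool 0.1933386596810812
```

Request:
{"method": "apply_moves", "body": {
  "targets": [
    [[3, -18.5, 0, -0.007, 0.3], [3, -18.5, 20, -0.007, 0.3], [3, -18.5, 35, -0.007, 0.3], [3, -18.5, 44, -0.007, 0.3], [3, -18.5, 44, -0.007, 0.3], [3, -18.5, 44, -0.007, 0.3], [3, -18.5, 44, -0.007, 0.3]]
  ]
}}

```text
time: 14.22
position: [518.0, 104.0, 175.3]
tool_rot: [[-0.98, -0.2, 0.001], [-0.2, 0.98, 0.001], [-0.001, 0.0, -1.0]]
force: [0.2, -0.7, -2.7]
gripper_width: 0.451
```

```bash
python3 look.py w9
python3 - <<'E'
from ov import *
s,r=pickle.load(open("w9.pkl","rb"))
im=r["image"][:,:,::-1].copy()
im=cv2.LUT(im,np.array([min(255,int(255*(i/255)**.55)) for i in range(256)],np.uint8))
x0,y0,f=140,110,2.8
A=cv2.resize(im[y0:y0+200,x0:x0+280],None,fx=f,fy=f,interpolation=cv2.INTER_CUBIC)
cv2.imwrite("pics/w9z.png",A)
from cell import bot
r=bot.read_camera("scene")["image"][:,:,::-1]
cv2.imwrite("pics/s9.png",cv2.resize(r[140:290,200:350],None,fx=4,fy=4,interpolation=cv2.INTER_CUBIC))
E
```

```text
[518.  104.  175.3] [[-0.9798, -0.2], [-0.2, 0.9798]] 14.2167 [ 0.2 -0.7 -2.7] 0.4512895628022037
```

View pics/w9z.png

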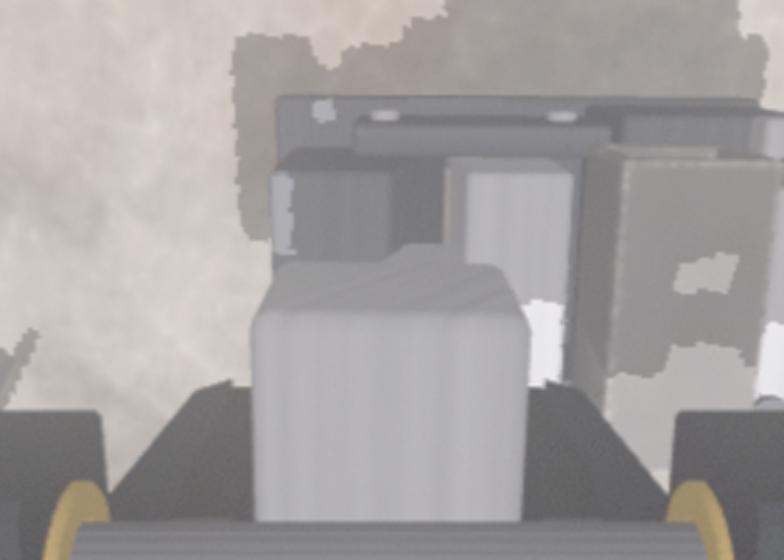

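View pics/s9.png

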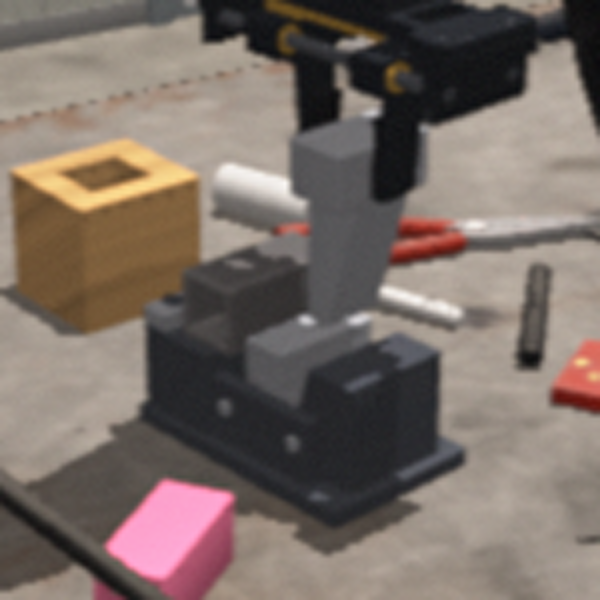

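Run:
```python
from fit import *
s,w=pickle.load(open("w9.pkl","rb"))
def model(p,m):
    m=np.array(m,float); q=np.c_[m[:,0],m[:,1]+m[:,3]*p[3],m[:,2],np.ones(len(m))]
    return (pose(*p[:2],.200,0)@q.T).T[:,:3]
M=[(-35,-30,77,1),(-35,0,77,1),(-35,-50,77,0)]
uv=np.array(cr([(467,171),(573,171),(392,171)],2.8,(140,110)))
x,e=fit([(w,M,uv)],[508,154,.19,1],model);print(x,np.round(e.reshape(-1,2),1).tolist())
mb=lambda p,m:(pose(p[0],p[1],.2,p[3])@np.c_[np.array(m,float),np.ones(len(m))].T).T[:,:3]
Mb=[(-33,-32,114),(-33,8,114),(-33,-32,80),(-33,8,80)]
ub=np.array(cr([(253,318),(529,318),(275,263),(505,263)],2.8,(140,110)))
y,e=fit([(w,Mb,ub)],[516,134,.19,90],mb);print("wedge",y,np.round(e.reshape(-1,2),1).tolist())
R=np.array(s["tool_rot"]);print("rel",R.T@(np.r_[y[:2],y[3]]-s["position"]))
for F in [(x[0],x[1],.2),(508.8,155,.198)]:
  P=np.linalg.inv(pose(*F));print("wedge",P@np.r_[y[:2],0,1],"tcp",P@np.r_[s["position"][:2],0,1])
ex=mb([y[0],y[1],.2,y[3]],[(-20,6.5,5),(-20,-6.5,5),(-20,3.5,0),(-20,-3.5,0)]);print((proj(w,ex)-[140,110]+.5)*2.8)
```

```text
[5.08265979e+02 1.55333273e+02 1.91006370e-01 3.44174290e-01] [[-0.5, -0.0], [0.5, 0.1], [0.0, -0.0]]
wedge [ 5.18729520e+02  1.17885512e+02 -3.02576568e-01  8.60252945e+01] [[-0.6, -0.0], [0.6, 0.1], [1.5, -0.1], [-1.4, 0.0]]
rel [-3.41687238 13.45725256 89.26842937]
wedge [  2.81524541 -38.78008302   0.           1.        ] tcp [ -0.69606305 -52.28245472   0.           1.        ]
wedge [  2.43477021 -38.34256702   0.           1.        ] tcp [ -1.0495265  -51.85193434   0.           1.        ]
[[459.1965169  245.42646276]
 [410.33009071 245.35570149]
 [446.70919637 241.48621344]
 [420.92536609 241.44874252]]
```

Request:
{"method": "apply_moves", "body": {
  "targets": [
    [[0, 0, 8, 0, 0.3], [0, 0, 14, 0, 0.3], [0, 0, 20, 0, 0.3], [0, 0, 25, 0, 0.3], [0, 0, 28, 0, 0.3], [0, 0, 28, 0, 0.3]]
  ]
}}

```text
time: 14.82
position: [517.1, 103.6, 145.9]
tool_rot: [[-0.98, -0.2, -0.001], [-0.2, 0.98, 0.001], [0.001, 0.001, -1.0]]
force: [-0.3, 1.6, -2.5]
gripper_width: 0.449
```

```bash
python3 look.py w10
python3 - <<'E'
from ov import *
s,r=pickle.load(open("w10.pkl","rb"))
im=r["image"][:,:,::-1].copy()
im=cv2.LUT(im,np.array([min(255,int(255*(i/255)**.55)) for i in range(256)],np.uint8))
x0,y0,f=140,110,2.8
A=cv2.resize(im[y0:y0+200,x0:x0+280],None,fx=f,fy=f,interpolation=cv2.INTER_CUBIC)
cv2.imwrite("pics/w10z.png",A)
from cell import bot
r=bot.read_camera("scene")["image"][:,:,::-1]
cv2.imwrite("pics/s10.png",cv2.resize(r[140:290,200:350],None,fx=4,fy=4,interpolation=cv2.INTER_CUBIC))
E
```

```text
[517.1 103.6 145.9] [[-0.9799, -0.1996], [-0.1996, 0.9799]] 14.8167 [-0.3  1.6 -2.5] 0.44914468167700544
```

View pics/w10z.png

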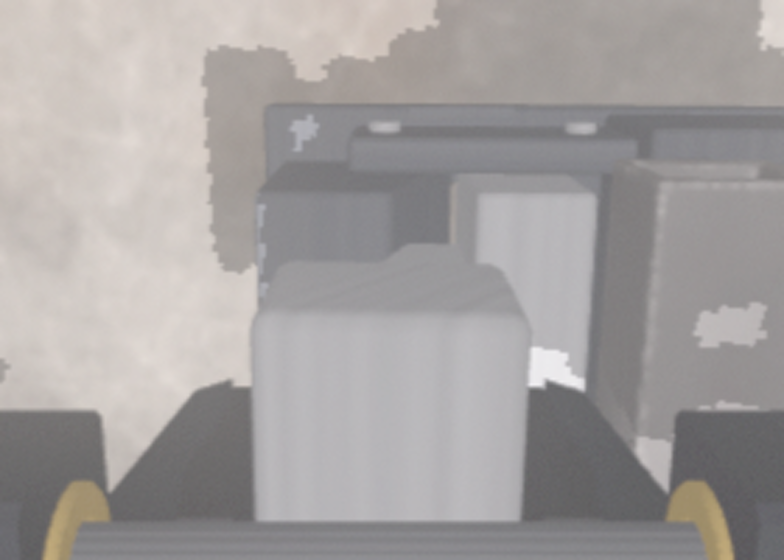

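View pics/s10.png

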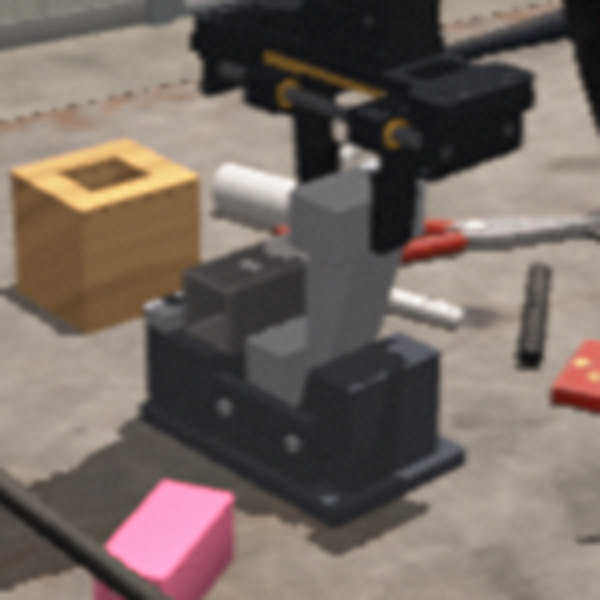

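Request:
{"method": "apply_moves", "body": {
  "targets": [
    [[0, 1.5, 4, 0, 0.3], [0, 3, 8, 0, 0.3], [0, 4, 11, 0, 0.3], [0, 5, 14, 0, 0.3], [0, 5.5, 17, 0, 0.3], [0, 6.5, 20, 0, 0.3], [0, 6.5, 20, 0, 0.3]]
  ]
}}

```text
time: 15.5
position: [516.6, 109.6, 126.4]
tool_rot: [[-0.98, -0.199, 0.001], [-0.199, 0.98, 0.0], [-0.001, 0.0, -1.0]]
force: [1.8, 0.2, -3.5]
gripper_width: 0.451
```

Request:
{"method": "apply_moves", "body": {
  "targets": [
    [[0, 1, 4, 0, 0.3], [0, 2, 7, 0, 0.3], [0, 3, 10, 0, 0.3], [0, 4, 13, 0, 0.3], [0, 4, 13, 0, 0.3]]
  ]
}}

```text
time: 15.92
position: [515.4, 113.4, 113.1]
tool_rot: [[-0.98, -0.199, -0.0], [-0.199, 0.98, -0.0], [0.0, 0.0, -1.0]]
force: [1.4, 0.7, -2.7]
gripper_width: 0.443
```

```bash
python3 look.py w11
python3 - <<'E'
from ov import *
s,r=pickle.load(open("w11.pkl","rb"))
im=r["image"][:,:,::-1].copy()
im=cv2.LUT(im,np.array([min(255,int(255*(i/255)**.55)) for i in range(256)],np.uint8))
x0,y0,f=140,110,2.8
A=cv2.resize(im[y0:y0+200,x0:x0+280],None,fx=f,fy=f,interpolation=cv2.INTER_CUBIC)
cv2.imwrite("pics/w11z.png",A)
from cell import bot
r=bot.read_camera("scene")["image"][:,:,::-1]
cv2.imwrite("pics/s11.png",cv2.resize(r[140:290,200:350],None,fx=4,fy=4,interpolation=cv2.INTER_CUBIC))
E
```

```text
[515.4 113.4 113.1] [[-0.98, -0.1991], [-0.1991, 0.98]] 15.9167 [ 1.4  0.7 -2.7] 0.4434548768431322
```

View pics/w11z.png

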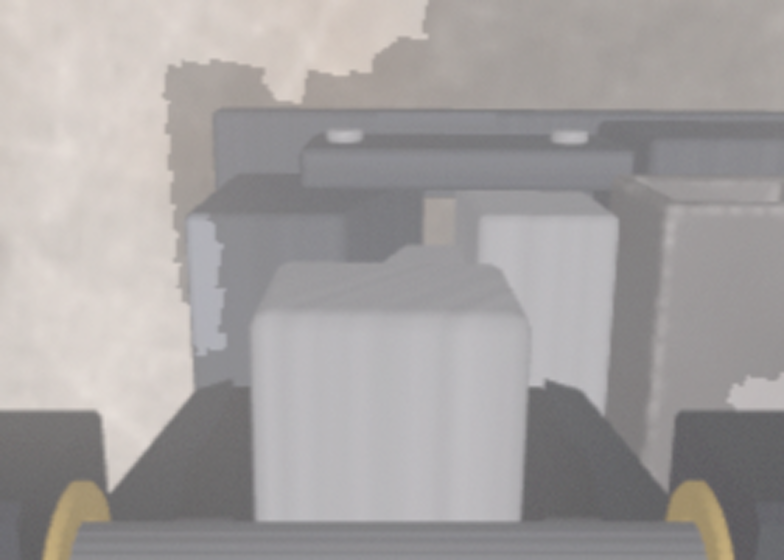

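View pics/s11.png

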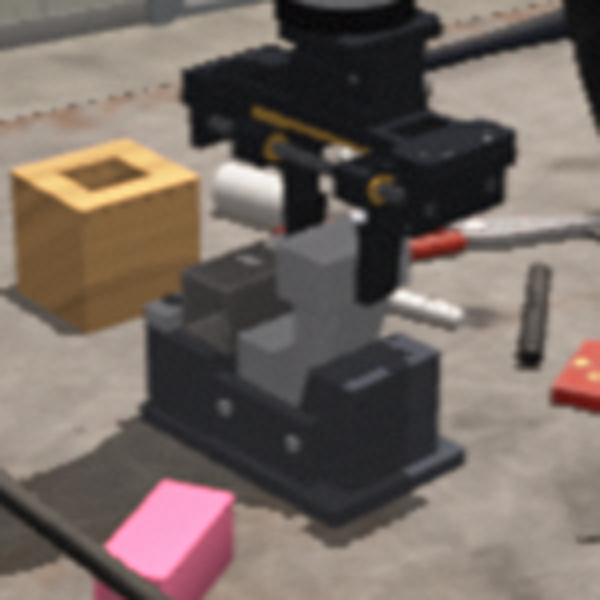

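Request:
{"method": "apply_moves", "body": {
  "targets": [
    [[0, 1, 4, 0, 0.3], [0, 2, 7, 0, 0.3], [0, 3, 10, 0, 0.3], [0, 3, 10, 0, 0.3]]
  ]
}}

```text
time: 16.35
position: [514.8, 116.3, 103.3]
tool_rot: [[-0.98, -0.199, -0.0], [-0.199, 0.98, -0.0], [0.0, -0.0, -1.0]]
force: [1.2, -0.2, -1.6]
gripper_width: 0.45
```

Request:
{"method": "apply_moves", "body": {
  "targets": [
    [[0, 0.6, 2, 0, 0.3], [0, 1.2, 4, 0, 0.3], [0, 1.2, 4, 0, 0.3]]
  ]
}}

```text
time: 16.6
position: [514.5, 117.4, 99.5]
tool_rot: [[-0.98, -0.199, -0.0], [-0.199, 0.98, -0.0], [0.0, -0.0, -1.0]]
force: [1.1, -0.3, -0.6]
gripper_width: 0.445
```

Request:
{"method": "apply_moves", "body": {
  "targets": [
    [[0, 0.3, 1, 0, 0.3], [0, 0.6, 2, 0, 0.3], [0, 0.6, 2, 0, 0.3]]
  ]
}}

```text
time: 16.85
position: [514.6, 117.7, 98.2]
tool_rot: [[-0.98, -0.2, 0.001], [-0.2, 0.98, -0.0], [-0.0, -0.0, -1.0]]
force: [-1.0, -0.7, 7.8]
gripper_width: 0.448
```

Request:
{"method": "apply_moves", "body": {
  "targets": [
    [[0, 0, 0.7, 0, 0.3], [0, 0, 1.2, 0, 0.3], [0, 0, 1.2, 0, 0.3]]
  ]
}}

```text
time: 17.1
position: [514.6, 117.8, 98.1]
tool_rot: [[-0.98, -0.2, 0.001], [-0.2, 0.98, -0.0], [-0.001, -0.001, -1.0]]
force: [-1.6, -1.7, 18.9]
gripper_width: 0.45
```

Request:
{"method": "apply_moves", "body": {
  "targets": [
    [[0, 0, 0.4, 0, 0.3], [0, 0, 0.4, 0, 0.3], [0, 0, 0.4, 0, 0.54], [0, 0, -1, 0, 0.54], [0, 0, -1, 0, 0.54]]
  ]
}}

```text
time: 17.52
position: [513.9, 117.9, 97.3]
tool_rot: [[-0.98, -0.198, -0.001], [-0.198, 0.98, -0.0], [0.001, 0.0, -1.0]]
force: [-0.6, 0.4, -0.7]
gripper_width: 0.538
```

Request:
{"method": "apply_moves", "body": {
  "targets": [
    [[0, 0, -10, 0, 0.54], [0, 0, -25, 0, 0.54], [0, 0, -45, 0, 0.54], [0, 0, -70, 0, 0.54], [0, 0, -70, 0, 0.3], [0, 0, -70, 0, 0]]
  ]
}}

```text
time: 18.02
position: [515.1, 118.2, 168.8]
tool_rot: [[-0.98, -0.199, 0.002], [-0.199, 0.98, 0.001], [-0.003, 0.0, -1.0]]
force: [0.2, -0.3, -0.5]
gripper_width: 0.409
```

```bash
python3 look.py w12
python3 - <<'E'
from ov import *
s,r=pickle.load(open("w12.pkl","rb"))
im=r["image"][:,:,::-1].copy()
im=cv2.LUT(im,np.array([min(255,int(255*(i/255)**.55)) for i in range(256)],np.uint8))
x0,y0,f=140,90,2.8
A=cv2.resize(im[y0:y0+200,x0:x0+280],None,fx=f,fy=f,interpolation=cv2.INTER_CUBIC)
cv2.imwrite("pics/w12z.png",A)
from cell import bot
r=bot.read_camera("scene")["image"][:,:,::-1]
cv2.imwrite("pics/s12.png",cv2.resize(r[140:290,200:350],None,fx=4,fy=4,interpolation=cv2.INTER_CUBIC))
E
```

```text
[515.1 118.2 168.8] [[-0.9801, -0.1985], [-0.1985, 0.9801]] 18.0167 [ 0.2 -0.3 -0.5] 0.4091256230036561
```

View pics/w12z.png

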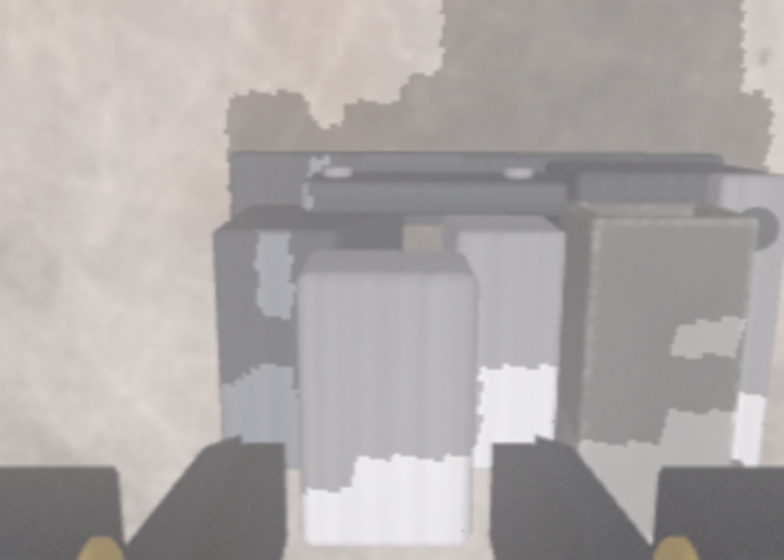

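View pics/s12.png

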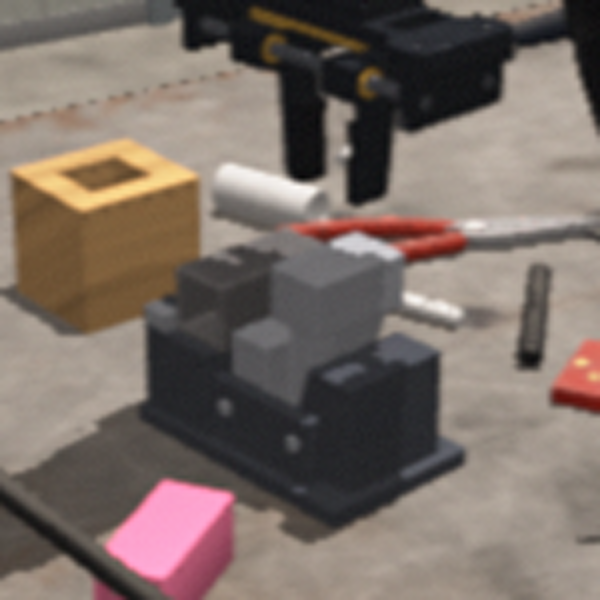

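Request:
{"method": "apply_moves", "body": {
  "targets": [
    [[-1, 0, 0, 0, 0], [-1, 0, 10, 0, 0], [-1, 0, 20, 0, 0], [-1, 0, 30, 0, 0], [-1, 0, 35, 0, 0], [-1, 0, 36, 0, 0], [-1, 0, 36, 0, 0]]
  ],
  "squeeze": 20
}}

```text
time: 18.7
position: [514.9, 118.1, 130.6]
tool_rot: [[-0.98, -0.199, -0.002], [-0.199, 0.98, -0.0], [0.002, -0.0, -1.0]]
force: [0.5, -0.4, 0.2]
gripper_width: 0.007
```

Request:
{"method": "apply_moves", "body": {
  "targets": [
    [[0, 0, 1.5, 0, 0], [0, 0, 3, 0, 0], [0, 0, 3, 0, 0]]
  ]
}}

```text
time: 18.95
position: [515.5, 118.3, 128.6]
tool_rot: [[-0.98, -0.199, 0.0], [-0.199, 0.98, 0.0], [-0.0, 0.0, -1.0]]
force: [0.2, -0.3, -0.8]
gripper_width: 0.009
```

Request:
{"method": "apply_moves", "body": {
  "targets": [
    [[0, 0, 1, 0, 0], [0, 0, 2, 0, 0], [0, 0, 2, 0, 0], [0, 0, 2, 0, 0]]
  ]
}}

```text
time: 19.28
position: [515.7, 118.3, 127.9]
tool_rot: [[-0.98, -0.199, 0.001], [-0.199, 0.98, 0.0], [-0.001, 0.0, -1.0]]
force: [-1.7, 0.2, 10.7]
gripper_width: 0.01
```

Request:
{"method": "apply_moves", "body": {
  "targets": [
    [[0, 0, 0.5, 0, 0], [0, 0, 1, 0, 0], [0, 0, 1, 0, 0], [0, 0, 1, 0, 0]]
  ]
}}

```text
time: 19.62
position: [515.8, 118.3, 127.8]
tool_rot: [[-0.98, -0.199, 0.002], [-0.199, 0.98, 0.0], [-0.002, -0.0, -1.0]]
force: [-3.7, -0.6, 19.7]
gripper_width: 0.001
```

Request:
{"method": "apply_moves", "body": {
  "targets": [
    [[0, 0, 0.4, 0, 0], [0, 0, 0.4, 0, 0], [0, 0, 0.4, 0, 0]]
  ]
}}

```text
time: 19.87
position: [515.9, 118.3, 127.8]
tool_rot: [[-0.98, -0.199, 0.002], [-0.199, 0.98, 0.0], [-0.002, -0.0, -1.0]]
force: [-4.8, -1.0, 23.4]
gripper_width: 0.006
```

Request:
{"method": "apply_moves", "body": {
  "targets": [
    [[0, 0, -5, 0, 0], [0, 0, -20, 0, 0], [0, 0, -50, 0, 0], [0, 0, -90, 0, 0], [0, 0, -130, 0, 0], [0, 0, -160, 0, 0], [0, 0, -160, 0, 0], [0, 0, -160, 0, 0]]
  ]
}}

```text
time: 20.53
position: [516.4, 118.4, 286.8]
tool_rot: [[-0.98, -0.199, 0.004], [-0.199, 0.98, 0.001], [-0.004, 0.0, -1.0]]
force: [-0.3, 0.0, -0.7]
gripper_width: 0.006
```

```bash
python3 look.py w13
python3 - <<'E'
from ov import *
s,r=pickle.load(open("w13.pkl","rb"))
im=r["image"][:,:,::-1].copy()
im=cv2.LUT(im,np.array([min(255,int(255*(i/255)**.55)) for i in range(256)],np.uint8))
x0,y0,f=180,150,4
cv2.imwrite("pics/w13z.png",cv2.resize(im[y0:y0+140,x0:x0+190],None,fx=f,fy=f,interpolation=cv2.INTER_CUBIC))
from cell import bot
r=bot.read_camera("scene")["image"][:,:,::-1]
cv2.imwrite("pics/s13.png",cv2.resize(r[130:330,200:450],None,fx=3,fy=3,interpolation=cv2.INTER_CUBIC))
E
```

```text
[516.4 118.4 286.8] [[-0.9801, -0.1987], [-0.1987, 0.9801]] 20.5333 [-0.3  0.  -0.7] 0.00553521205142285
```

View pics/w13z.png

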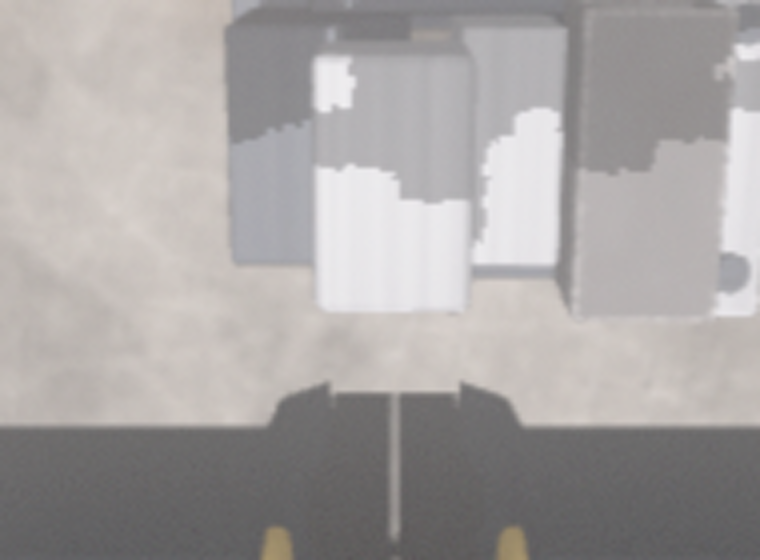

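View pics/s13.png

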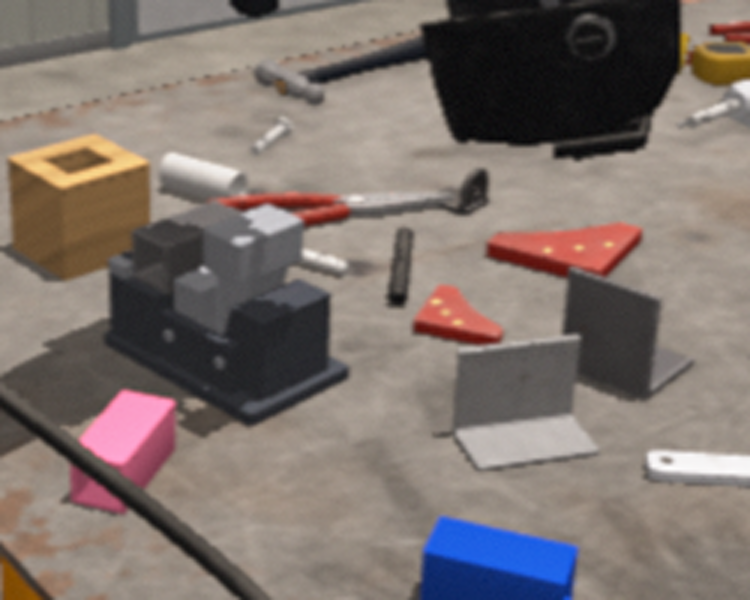

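```bash
python3 -c "
from cell import bot
print(bot.close_job(), bot.state()['time'])"
```

```text
the job is handed in; nothing more can be done
the job is handed in; nothing more can be done
```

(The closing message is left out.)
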